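Read the axial field of a ring magnet

TASK

Incoming check of a ring magnet: on the pink foam lie two dark rings, and the one lying red face down has been measured already, so take the one with its red face up and seat it flat in the round recess of the white nest, red face still up, and let go. Swing the blue guide arm over it by its black knob, fully home against its stop. Then take the yellow field probe out of its stand, lower its white stem upright through the guide hole into the magnet's bore without ever touching the arm, the magnet or the nest, until the lower edge of the black band on the stem is level with the top face of the arm, and finish there holding the probe still and centred in the hole; leave the other ring, the loupe and the pink jar where they are.

Things in the scene. Friction and masses are not known exactly. Their poses are not given: they have to be found in the camera images.
- ring_test: the ring magnet to measure: dark grey ring, 45 mm outside, 20 mm bore, 16 mm high, about 90 g, its top 2 mm painted red; lies flat on the foam pad. Origin: centre of its underside, z up through the red face
- ring_done: the ring already measured, same size, lying on the foam pad with its red face DOWN (grey face up, a red line round its foot); leave it. Origin: centre of its underside; the two rings lie side by side about 84 mm apart
- foam_pad: pink foam pad, 100 (its x) by 170 (its y) by 8 mm thick, fixed to the bench; the rings lie on it side by side along its y. Origin: centre of its underside
- fixture: measuring fixture fixed to the bench: aluminium plate 186 x 96 mm, top at 8 mm; white nest block 66 x 66 mm, top 28 mm above the bench, with a round recess 47.4 mm across, 5 mm deep, and an 18 mm hole through its floor; blue arm on a post. Origin: on the nest axis at bench level, z up; the post stands 95 mm off along +x, a stop pin (7 mm thick, top at 49 mm) at x 69, y 18.5 mm
- nest_floor (a point): centre of the recess floor, where the seated ring's origin belongs (23 mm above the bench; a seated ring stands 11 mm proud of the nest, its top at 39 mm)
- measuring_point (a point): point on the nest axis 8 mm above the recess floor (31 mm above the bench): half the height of the seated ring, where the probe's tip belongs
- pivot (a point): hinge axis of the guide arm (vertical), at the height of the arm's top face (48 mm above the bench)
- guide_arm (a joint): angle of the blue guide arm, rad: 0 = home against its stop pin, guide hole over the nest; grows as the arm swings away counter-clockwise seen from above, to 1.9 at most; starts at 1.25 to 1.8. At 0 the arm points from the pivot along the fixture's -x. Light friction (under 1 N at the knob); it stays where it is left
- guide_hole (a point): centre of the guide hole (18 mm across) at the arm's top face, 95 mm from the pivot. The arm is a blue flat bar 30 mm wide, 6 mm thick, underside 42 mm and top 48 mm above the bench, so it passes 3 mm over a seated ring
- guide_knob (a point): middle of the upright round black knob near the arm's free end, 131 mm from the pivot: 14 mm across, 18 mm tall, from 52 to 70 mm above the bench (this point at 61 mm); it is fixed to the arm and can turn between the fingers
- probe_stand: stand fixed to the bench: black foot 94 x 74 x 8 mm, grey square post 36 x 36 mm, top 62 mm above the bench, with an 11 mm hole in which the probe's stem hangs. Origin: centre of the underside
- probe: cordless pen-type field probe, about 60 g, standing upright in the stand. White round stem 8 mm across, 52 mm long, with a brass-coloured tip and a black band from 17 to 20 mm above the tip; the band's lower edge is level with the arm's top face when the tip is at the measuring point. Origin: centre of the stem's tip, z up along the probe
- probe_grip (a point): point on the probe's axis in its round yellow handle, 85 mm above the tip, a good height to grip. Handle 18 mm across with a black rubber sleeve, from 57 to 120 mm above the tip; below it an aluminium collar 20 mm across (52 to 57 mm), which rests on the stand's top
- loupe: bystander: black eye loupe, 37 mm across, 42 mm tall, standing on the bench; origin at its underside
- paste_jar: bystander: pink jar, 53 mm across, 70 mm tall, standing behind the fixture; origin at its underside

How it is judged:
By the outcome, as a careful person would: the job done as asked, in the order asked, and still so for the second after the job is handed in, while the arm keeps its last pose, push and grip.
It also fails if it takes over 67 s, if anything falls off the work surface, if the arm or the gripper's body presses on something with over 40 N, if the wrist force passes 120 N, or if a joint passes its speed limit or range.

ROBOT

A 6-joint arm with a two-finger parallel gripper is mounted at the origin on a cart in front of the work surface, level with it; the furniture and walls round the work are solid. World frame = base frame: x ahead of the robot, y to its left, z up, the work surface at z = 0. Lengths are in m, angles in rad, forces in N, time in s.
With the tool pointing down it reaches from about 0.35 to 0.975 m from the base axis. Payload 4.9 kg.
Tool frame: the origin (TCP) lies midway between the tips of the shut fingers; the grasp point (between the pads) lies 19 mm behind it; z points along the fingers, y is the line along which they close (so a half turn about z gives the same grasp; the last joint's range is limited). The gripper opens to 85 mm and grips with 20 to 120 N. Pads are 22 mm wide; open, the fingers measure 114 mm over their backs; the gripper's body (76 mm by 85 mm) begins 54 mm behind the grasp point. The pads swing forward as they close: fully open they stand 13 mm farther back than shut.
Start: joints at [-1.245, 0.053, 1.613, -0, 1.476, -0.119], TCP at [0.269, -0.564, 0.231] pointing down, gripper open.
Joint ranges: [-3.01, 3.01], [-1.01, 2.22], [0.06, 2.58], [-1.02, 4.17], [0.09, 2.62], [-3.14, 3.14]. Speed limits (rad/s): [2.57, 2.57, 3.14, 3.14, 3.14, 3.14].

INTERFACE

Orientations are given as a rotation vector (axis times angle).
In Python, from station import ctrl gives the robot as it stands.
- The arm moves only by the tool step_arm, never from a script. Its argument "targets" is a list of rows, each an object with "travel": the shift along the world's x, y, z as a fraction of full scale, a list of three; "angular": the turn, a rotation vector about the world's x, y, z as a fraction of full scale, a list of three; "gripper": the opening, from 0 (shut) to 1 (fully open). In form: [{"travel": [x, y, z], "angular": [rx, ry, rz], "gripper": gripper}, ...]. A call has 1 to 10 rows; each row is the pose to reach, as a shift and turn from the pose commanded when the call began; what a row does not reach only later rows make up. Full scale, the value 1, is 0.6 m for a shift and pi/4 rad for a turn. A row lasts 1/10 s, in which the tool goes at most 50 mm and 8.59 degrees, less where a joint would pass 70% of its speed; a pose out of reach is approached as far as the arm can. A call with a number of a shift or a turn outside -1 to 1 is refused whole. A call with a gripper value outside its range is refused whole. The fingers move at their own pace and stop on an object; "squeeze" is the grip in N (left out, the last holds). Time passes only in rows, so rows that repeat a pose let the fingers close. It gives the time, the measured TCP pose, the force, the opening and the grip force at its end, in the units of the state.
- ctrl.get_obs(): the state, without advancing time (a new reading comes with each control period).
- ctrl.get_image(name): name is "scene" or "side" or "wrist"; returns a dict with "img" (480x640x3 uint8, red, green, blue), "fx", "fy", "cx", "cy" (pixels), "rvec" (rotation vector, rad) and "tvec" (3), from world to camera coordinates, as OpenCV has them. Camera axes: x right, y down, z forward; pixel columns grow to the right and rows downward; lengths in m; the calibration is good to about 2 mm. A picture is of the moment at which its call begins. There is no depth.
- ctrl.finish_job(): hands the job in; it is judged then, once.
The state is a dict: "t": time; "q": joint angles; "dq": joint speeds; "effort": joint torques, N m; "tool_pos": TCP position; "tool_rot": TCP orientation; "contact_force": force on the tool from outside, world axes, zero at the start; "wrist_torque": the same for the moment, N m; "opening": finger opening in m; "grip_force": force on a finger pad.
Only numpy, scipy, OpenCV 4.12 (cv2) and the standard library are available. Lean on these libraries where they do the work, as an engineer would, in place of code of your own. Each camera call takes 0.05 s, during which the arm holds its last target. There are 200 camera calls.

## Working session

There is one attempt and no reset: what is moved stays moved. The work goes in short steps, Python scripts to look and compute and a tool call to move; the robot and the scene stay as the last step left them, time stands still between calls to the robot, and variables do not carry over. Pictures are saved under pics/ and viewed, at most 10 in all, crops included, and the job is handed in when it is done.

Besides the shell and the picture viewer there is one more tool, called after "Emit:" as name(argument=value, ...) on one line, values as JSON. step_arm: Moves the arm, as the interface text tells. Its arguments: {"type":"object","properties":{"targets":{"type":"array"},"squeeze":{"type":"number"}},"required":["targets"]}

```bash
mkdir -p pics; ls
cat > h.py <<'E'
import numpy as np, cv2
from station import ctrl
def cam(name, save=None):
    d=ctrl.get_image(name)
    d["R"]=cv2.Rodrigues(np.array(d["rvec"],float))[0]; d["t"]=np.array(d["tvec"],float).ravel()
    if save: cv2.imwrite("pics/"+save, d["img"][:,:,::-1])
    return d
def ray(d,u,v):
    r=d["R"].T@np.array([(u-d["cx"])/d["fx"],(v-d["cy"])/d["fy"],1.]); return -d["R"].T@d["t"], r
def onplane(d,u,v,z):
    c,r=ray(d,u,v); return c+r*(z-c[2])/r[2]
def proj(d,p):
    q=d["R"]@np.array(p,float)+d["t"]; return np.array([d["fx"]*q[0]/q[2]+d["cx"], d["fy"]*q[1]/q[2]+d["cy"]])
def tri(a,ua,b,ub):
    A=np.zeros((3,3));y=np.zeros(3)
    for d,u in((a,ua),(b,ub)):
        c,r=ray(d,*u); r=r/np.linalg.norm(r); P=np.eye(3)-np.outer(r,r); A+=P; y+=P@c
    return np.linalg.solve(A,y)
E
python3 - <<'E'
from h import *
import pickle
o={n:cam(n,n+"0.png") for n in("scene","side","wrist")}
pickle.dump(o,open("o0.pkl","wb"))
for n in o: print(n,-o[n]["R"].T@o[n]["t"],o[n]["fx"])
print(ctrl.get_obs())
E
```

```text
pics
scene [0.11722452 0.85342125 0.46807012] 466.1384471793737
side [0.51173938 1.00932228 0.4616819 ] 617.9688841003701
wrist [ 0.33877441 -0.52997734  0.37222472] 402.1685332226735
{'t': 0.15, 'q': array([-1.24502188e+00,  5.32332916e-02,  1.61399844e+00,  1.08206904e-05,
        1.47599782e+00, -1.19024459e-01]), 'dq': array([-0.00112518, -0.002677  , -0.00659786, -0.00025735,  0.00167504,
       -0.0002977 ]), 'effort': array([ 4.48860683e-04, -3.94240522e+01, -3.70722806e+01, -1.36925291e-04,
        4.61407224e-03, -1.41119150e-05]), 'tool_pos': array([ 0.26875285, -0.56371961,  0.23031617]), 'tool_rot': array([-3.06262960e+00, -6.92582060e-01,  2.48370663e-04]), 'contact_force': array([-0.40124481,  0.52728972, -0.30013887]), 'wrist_torque': array([0.09847425, 0.0303874 , 0.00266726]), 'grip_force': 0.0, 'opening': 0.08554151362791118}
```

View pics/scene0.png

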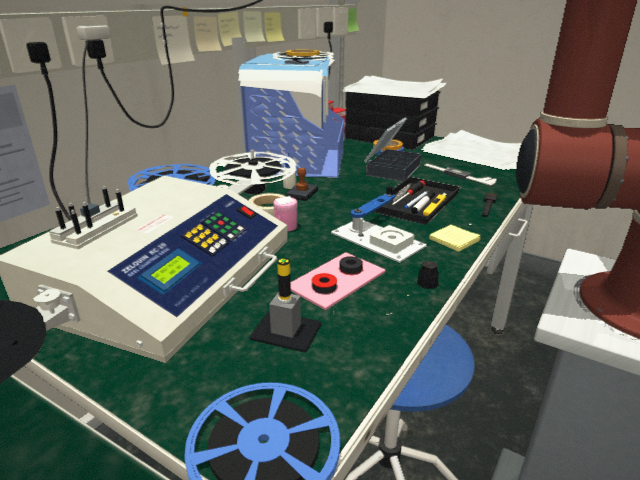

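View pics/side0.png

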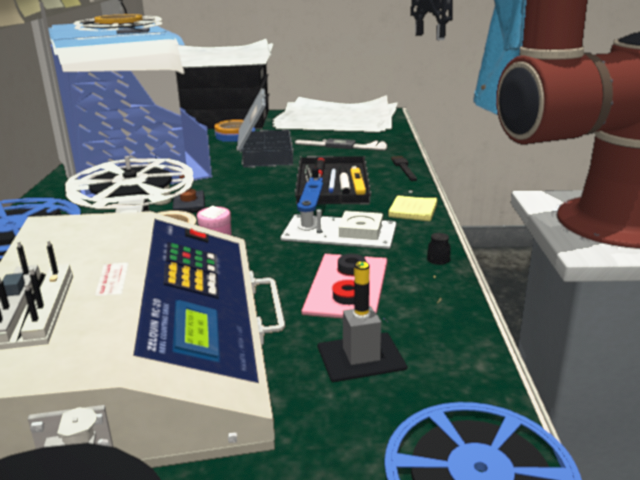

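The scene view shows the red-up ring at (324,283), the done ring at (351,264), the nest at (391,237) and the probe at (285,280). In the side view these are at (347,291), (352,264), (361,225) and (362,290). The guide arm is swung away with its knob end up and to the right. Next I get rough positions.

Run:
```python
from h import *
import pickle
o=pickle.load(open("o0.pkl","rb")); a,b=o["scene"],o["side"]
for n,u,v,z in [("ring",(324,282),(347,290),.024),("done",(351,263),(351,263),.024),("nest",(391,236),(361,219),.028),("probetop",(285,261),(362,264),.182),("post",(357,213),(306,207),.05),("armend",(387,197),(314,181),.048),("loupe",(429,265),(439,238),.042),("jar",(287,198),(214,211),.07)]:
    print(n,tri(a,u,b,v).round(3),onplane(a,*u,z).round(3),onplane(b,*v,z).round(3))
```

```text
ring [0.491 0.261 0.019] [0.487 0.268 0.024] [0.492 0.268 0.024]
done [0.483 0.178 0.019] [0.479 0.185 0.024] [0.483 0.189 0.024]
nest [0.461 0.05  0.031] [0.461 0.049 0.028] [0.461 0.036 0.028]
probetop [0.478 0.389 0.129] [0.421 0.463 0.182] [0.483 0.487 0.182]
post [0.556 0.025 0.048] [0.554 0.029 0.05 ] [0.555 0.032 0.05 ]
armend [ 0.544 -0.102  0.046] [ 0.541 -0.094  0.048] [ 0.544 -0.1    0.048]
loupe [0.345 0.14  0.04 ] [0.344 0.142 0.042] [0.345 0.144 0.042]
jar [0.704 0.081 0.067] [0.703 0.082 0.07 ] [0.702 0.092 0.07 ]
```

View pics/wrist0.png

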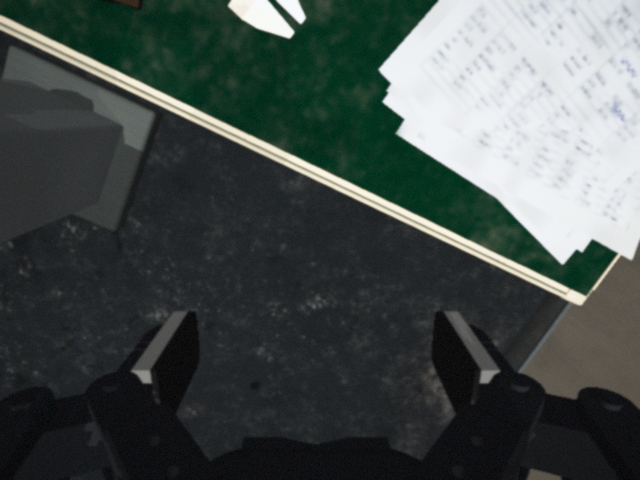

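The wrist view shows only floor, the bench edge and papers. All the rough fixes agree. The probe is near (0.478,0.389) and the arm points about −y. Next I move so the wrist camera is over the nest.

Emit:
step_arm(targets=[{"travel": [0.1, 0.25, 0.1], "angular": [0, 0, 0.3], "gripper": 1}, {"travel": [0.335, 0.89, 0.1], "angular": [0, 0, 1], "gripper": 1}, {"travel": [0.335, 0.89, 0.1], "angular": [0, 0, 1], "gripper": 1}, {"travel": [0.335, 0.89, 0.1], "angular": [0, 0, 1], "gripper": 1}, {"travel": [0.335, 0.89, 0.1], "angular": [0, 0, 1], "gripper": 1}, {"travel": [0.335, 0.89, 0.1], "angular": [0, 0, 1], "gripper": 1}, {"travel": [0.335, 0.89, 0.1], "angular": [0, 0, 1], "gripper": 1}, {"travel": [0.335, 0.89, 0.1], "angular": [0, 0, 1], "gripper": 1}, {"travel": [0.335, 0.89, 0.1], "angular": [0, 0, 1], "gripper": 1}, {"travel": [0.335, 0.89, 0.1], "angular": [0, 0, 1], "gripper": 1}])

```text
t: 1.15
tool_pos: [0.4437, -0.0985, 0.2852]
tool_rot: [2.566, 1.812, 0.0]
contact_force: [0.8, -0.8, -0.7]
opening: 0.0852
grip_force: 0.0
```

Emit:
step_arm(targets=[{"travel": [0.04, 0.08, 0], "angular": [0, 0, 0.19], "gripper": 1}, {"travel": [0.04, 0.11, 0], "angular": [0, 0, 0.38], "gripper": 1}, {"travel": [0.04, 0.11, 0], "angular": [0, 0, 0.433], "gripper": 1}, {"travel": [0.04, 0.11, 0], "angular": [0, 0, 0.433], "gripper": 1}, {"travel": [0.04, 0.11, 0], "angular": [0, 0, 0.433], "gripper": 1}])

```text
t: 1.65
tool_pos: [0.4674, -0.0347, 0.2849]
tool_rot: [-2.223, -2.219, 0.0]
contact_force: [0.9, -0.7, -0.3]
opening: 0.0856
grip_force: 0.0
```

Run:
```python
from h import *
import pickle
d=cam("wrist","wrist1.png"); pickle.dump(d,open("w1.pkl","wb"))
print(-d["R"].T@d["t"],d["R"].round(3),ctrl.get_obs()["tool_pos"],ctrl.get_obs()["tool_rot"])
```

```text
[0.46825384 0.04296701 0.42695446] [[ 1.    -0.002 -0.   ]
 [-0.001 -0.954  0.301]
 [-0.001 -0.301 -0.954]] [ 0.4674056  -0.03495397  0.28499659] [-2.22364146e+00 -2.21893219e+00  3.90501474e-04]
```

View pics/wrist1.png

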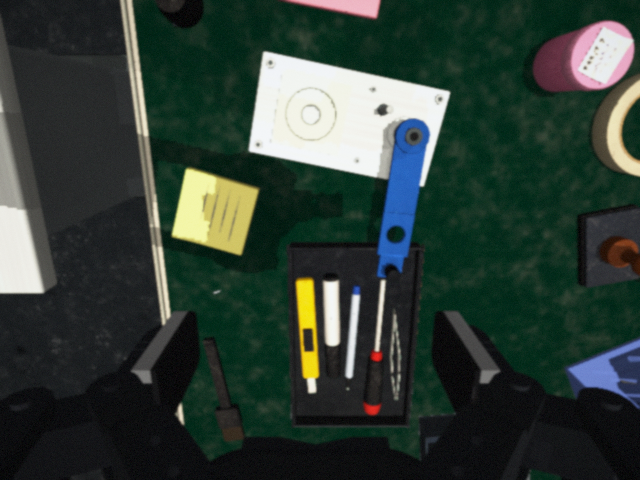

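The wrist view shows the recess at (311,114), the pivot at (413,135), the guide hole at (396,234) and the knob at (392,268). I move on toward the rings, taking a centred picture of the nest on the way.

Emit:
step_arm(targets=[{"travel": [0, 0.08, 0], "angular": [0, 0, 0], "gripper": 1}, {"travel": [0, 0.13, 0], "angular": [0, 0, 0], "gripper": 1}, {"travel": [0, 0.13, 0], "angular": [0, 0, 0], "gripper": 1}, {"travel": [0, 0.13, 0], "angular": [0, 0, 0], "gripper": 1}])

```text
t: 2.1
tool_pos: [0.4675, 0.0431, 0.2851]
tool_rot: [2.222, 2.22, -0.001]
contact_force: [-0.2, -0.2, 0.4]
opening: 0.085
grip_force: 0.0
```

Run:
```python
from h import *
import pickle
d=cam("wrist","wrist2.png"); pickle.dump(d,open("w2.pkl","wb"))
w1=pickle.load(open("w1.pkl","rb"))
def show(d,guess,z,r):
    # Hough circles near guess
    g=cv2.cvtColor(d["img"],cv2.COLOR_RGB2GRAY); u,v=proj(d,guess); print("guess px",u,v)
    R=40; u0,v0=int(u-R),max(0,int(v-R)); c=g[v0:v0+2*R,u0:u0+2*R]
    rp=r*d["fx"]/(d["R"]@np.array(guess)+d["t"])[2]
    C=cv2.HoughCircles(cv2.resize(c,None,fx=4,fy=4,interpolation=cv2.INTER_CUBIC),cv2.HOUGH_GRADIENT,1,20,param1=60,param2=15,minRadius=int(4*rp*.85),maxRadius=int(4*rp*1.15))
    if C is not None:
        for x,y,q in C[0][:3]:
            uu,vv=u0+(x+.5)/4-.5,v0+(y+.5)/4-.5; print("  ",round(uu,1),round(vv,1),q/4/rp,onplane(d,uu,vv,z).round(4))
for dd,n in((w1,"w1"),(d,"w2")):
    print(n); p=onplane(w1,311,114,.028)
    show(dd,p,.028,.0237); show(dd,onplane(w1,311,114,.023),.023,.009)
    show(dd,onplane(w1,396,234,.048),.048,.009)
```

```text
w1
guess px 311.00000000000006 113.99999999999999
   308.8 113.8 1.0895949902592208 [0.462 0.041 0.028]
   312.5 118.2 0.8786734064805093 [0.4655 0.0369 0.028 ]
   314.5 112.5 0.8686771221662045 [0.4674 0.0421 0.028 ]
guess px 311.0 114.00000000000001
   310.0 114.5 1.1301065486141024 [0.4631 0.0403 0.023 ]
   321.8 99.5 0.8955560599650471 [0.4743 0.0539 0.023 ]
guess px 396.0000000000001 234.0
   395.2 234.0 0.9818183794153926 [ 0.5467 -0.0721  0.048 ]
   389.5 272.5 0.9544696792013373 [ 0.5433 -0.113   0.048 ]
w2
guess px 311.1356453989848 194.7218802317392
   311.0 194.5 0.9945943902794966 [0.464 0.041 0.028]
guess px 311.1321079960717 193.77774717421696
   309.8 194.2 0.9870352893952337 [0.4627 0.0402 0.023 ]
guess px 391.24290450504833 305.1574969436429
   390.5 305.2 0.8666469204262063 [ 0.5467 -0.0722  0.048 ]
```

Emit:
step_arm(targets=[{"travel": [0.02, 0.08, 0], "angular": [0, 0, 0], "gripper": 1}, {"travel": [0.02, 0.16, 0], "angular": [0, 0, 0], "gripper": 1}, {"travel": [0.02, 0.24, 0], "angular": [0, 0, 0], "gripper": 1}, {"travel": [0.02, 0.26, 0], "angular": [0, 0, 0], "gripper": 1}, {"travel": [0.02, 0.26, 0], "angular": [0, 0, 0], "gripper": 1}])

```text
t: 2.65
tool_pos: [0.4797, 0.1997, 0.285]
tool_rot: [2.221, 2.222, -0.001]
contact_force: [-0.0, -0.2, -0.2]
opening: 0.0854
grip_force: 0.0
```

Run:
```python
from h import *
import pickle
d=cam("wrist","wrist3.png"); pickle.dump(d,open("w3.pkl","wb"))
print(-d["R"].T@d["t"],ctrl.get_obs()["tool_pos"])
h=cv2.cvtColor(d["img"],cv2.COLOR_RGB2HSV)
for nm,lo,hi in(("red",(0,150,80),(8,255,255)),("yellow",(22,130,100),(35,255,255))):
    m=cv2.inRange(h,lo,hi); n,l,s,c=cv2.connectedComponentsWithStats(m)
    for i in range(1,n):
        if s[i][4]>40: print(nm,s[i],c[i].round(1),onplane(d,*c[i],.024).round(4))
```

```text
[0.48040496 0.27739606 0.42692748] [0.47981193 0.19860763 0.28498216]
red [596  87  13  16  96] [602.3  95.6] [0.7513 0.2918 0.024 ]
red [ 304  106   46   47 1336] [326.5 128.6] [0.4912 0.2614 0.024 ]
red [562 180  34  19 572] [578.5 188.8] [0.7465 0.2029 0.024 ]
red [  0 341   8  54 273] [  2.4 368.3] [ 0.1142 -0.0098  0.024 ]
yellow [596   0  16  18 237] [602.8   8.2] [0.7359 0.365  0.024 ]
yellow [624   0  15  12 144] [630.3   5. ] [0.7597 0.3676 0.024 ]
yellow [569   6  16  19 252] [576.   14.6] [0.7131 0.3599 0.024 ]
yellow [621  17  18  19 272] [629.4  26.1] [0.763  0.3507 0.024 ]
yellow [596  23  15  19 234] [602.7  32.3] [0.7401 0.3456 0.024 ]
yellow [569  30  15  18 237] [575.9  38.3] [0.7167 0.3407 0.024 ]
yellow [197 361  59  18 225] [226.  369.2] [ 0.3759 -0.0108  0.024 ]
```

View pics/wrist3.png

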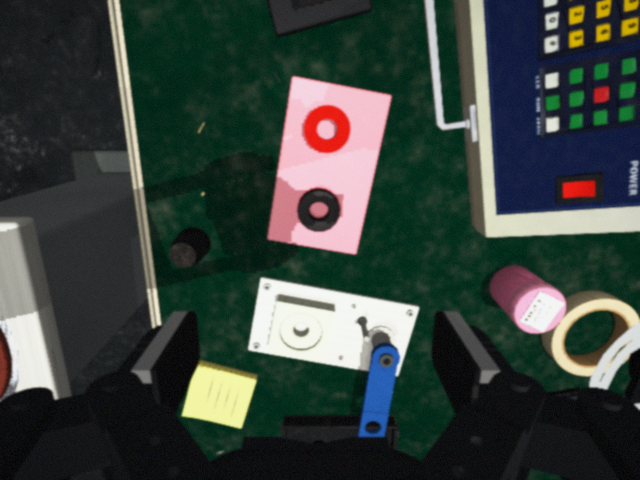

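The red-up ring is at px (326.5,128.6), giving (0.491,0.2605). The done ring is at (318,210) and the nest at about (0.4635,0.0405). I now descend over the red-up ring.

Emit:
step_arm(targets=[{"travel": [0.019, 0.08, -0.05], "angular": [0, 0, 0], "gripper": 1}, {"travel": [0.019, 0.102, -0.13], "angular": [0, 0, 0], "gripper": 1}, {"travel": [0.019, 0.102, -0.21], "angular": [0, 0, 0], "gripper": 1}, {"travel": [0.019, 0.102, -0.29], "angular": [0, 0, 0], "gripper": 1}, {"travel": [0.019, 0.102, -0.36], "angular": [0, 0, 0], "gripper": 1}, {"travel": [0.019, 0.102, -0.38], "angular": [0, 0, 0], "gripper": 1}, {"travel": [0.019, 0.102, -0.38], "angular": [0, 0, 0], "gripper": 1}, {"travel": [0.019, 0.102, -0.38], "angular": [0, 0, 0], "gripper": 1}])

```text
t: 3.5
tool_pos: [0.493, 0.2603, 0.0597]
tool_rot: [2.222, 2.218, 0.005]
contact_force: [-0.3, -1.0, -0.4]
opening: 0.0853
grip_force: 0.0
```

Run:
```python
from h import *
import pickle
d=cam("wrist","wrist4.png"); pickle.dump(d,open("w4.pkl","wb"))
o=ctrl.get_obs();print(o["tool_pos"],proj(d,o["tool_pos"]))
h=cv2.cvtColor(d["img"],cv2.COLOR_RGB2HSV)
m=cv2.inRange(h,(0,150,80),(8,255,255)); n,l,s,c=cv2.connectedComponentsWithStats(m)
for i in range(1,n):
    if s[i][4]>400: print(s[i],c[i].round(1),onplane(d,*c[i],.024).round(4))
```

```text
[0.49356433 0.26077498 0.06057465] [314.74177657 317.64971419]
[ 264  233   93   88 5314] [310.1 276.3] [0.4914 0.2629 0.024 ]
```

Emit:
step_arm(targets=[{"travel": [-0.003, 0.0025, -0.03], "angular": [0, 0, 0], "gripper": 1}, {"travel": [-0.003, 0.0025, -0.06], "angular": [0, 0, 0], "gripper": 1}, {"travel": [-0.003, 0.0025, -0.078], "angular": [0, 0, 0], "gripper": 1}, {"travel": [-0.003, 0.0025, -0.078], "angular": [0, 0, 0], "gripper": 1}, {"travel": [-0.003, 0.0025, -0.078], "angular": [0, 0, 0], "gripper": 1}, {"travel": [-0.003, 0.0025, -0.078], "angular": [0, 0, 0], "gripper": 1}])

```text
t: 4.15
tool_pos: [0.4904, 0.2625, 0.012]
tool_rot: [2.221, 2.22, 0.004]
contact_force: [0.4, 0.1, 0.3]
opening: 0.085
grip_force: 0.0
```

Emit:
step_arm(targets=[{"travel": [0, 0, 0], "angular": [0, 0, 0], "gripper": 0.6}, {"travel": [0, 0, 0], "angular": [0, 0, 0], "gripper": 0.4}, {"travel": [0, 0, 0], "angular": [0, 0, 0], "gripper": 0.4}, {"travel": [0, 0, 0], "angular": [0, 0, 0], "gripper": 0.4}, {"travel": [0, 0, 0], "angular": [0, 0, 0], "gripper": 0.4}, {"travel": [0, 0, 0], "angular": [0, 0, 0], "gripper": 0.4}, {"travel": [0, 0, 0], "angular": [0, 0, 0], "gripper": 0.4}, {"travel": [0, 0, 0], "angular": [0, 0, 0], "gripper": 0.4}], squeeze=30)

```text
t: 4.95
tool_pos: [0.4897, 0.2623, 0.011]
tool_rot: [2.222, 2.221, 0.002]
contact_force: [-0.7, -0.5, 4.7]
opening: 0.0424
grip_force: 31.4
```

Emit:
step_arm(targets=[{"travel": [0, 0, 0.02], "angular": [0, 0, 0], "gripper": 0.4}, {"travel": [0, 0, 0.06], "angular": [0, 0, 0], "gripper": 0.4}, {"travel": [0, 0, 0.12], "angular": [0, 0, 0], "gripper": 0.4}, {"travel": [0, 0, 0.15], "angular": [0, 0, 0], "gripper": 0.4}, {"travel": [0, 0, 0.15], "angular": [0, 0, 0], "gripper": 0.4}, {"travel": [0, 0, 0.15], "angular": [0, 0, 0], "gripper": 0.4}])

```text
t: 5.55
tool_pos: [0.4886, 0.262, 0.0999]
tool_rot: [-2.222, -2.221, 0.001]
contact_force: [0.2, -0.6, -0.6]
opening: 0.0429
grip_force: 30.9
```

Run:
```python
from h import *
import pickle
d=cam("wrist","wrist5.png"); pickle.dump(d,open("w5.pkl","wb"))
s=cam("side","side5.png"); pickle.dump(s,open("s5.pkl","wb"))
o=ctrl.get_obs();print(o["tool_pos"],o["tool_rot"],o["opening"])
h=cv2.cvtColor(d["img"],cv2.COLOR_RGB2HSV)
m=cv2.inRange(h,(0,150,80),(8,255,255)); n,l,st,c=cv2.connectedComponentsWithStats(m)
zt=o["tool_pos"][2]
for i in range(1,n):
    if st[i][4]>400: print(st[i],c[i].round(1),onplane(d,*c[i],zt+.012).round(4))
sc=s["img"]; u,v=proj(s,o["tool_pos"]).astype(int); crop=sc[v-70:v+50,u-70:u+70]
a=cv2.resize(crop,None,fx=4,fy=4)[:, :,::-1]; 
b=d["img"][180:420,200:440,::-1]; b=cv2.resize(b,(240,480)); b=d["img"][180:420,200:430,::-1]; a=a[:480]
b=cv2.copyMakeBorder(b,0,240,0,0,cv2.BORDER_CONSTANT)
cv2.imwrite("pics/c5.png",np.hstack([a,b])); print(a.shape,b.shape)
```

```text
[0.48771528 0.26154681 0.09826509] [-2.2209682  -2.21971695  0.00526976] 0.04285614518637439
[ 256  278  120  112 8805] [315.  333.2] [0.4893 0.2612 0.1103]
(480, 560, 3) (480, 230, 3)
```

View pics/c5.png

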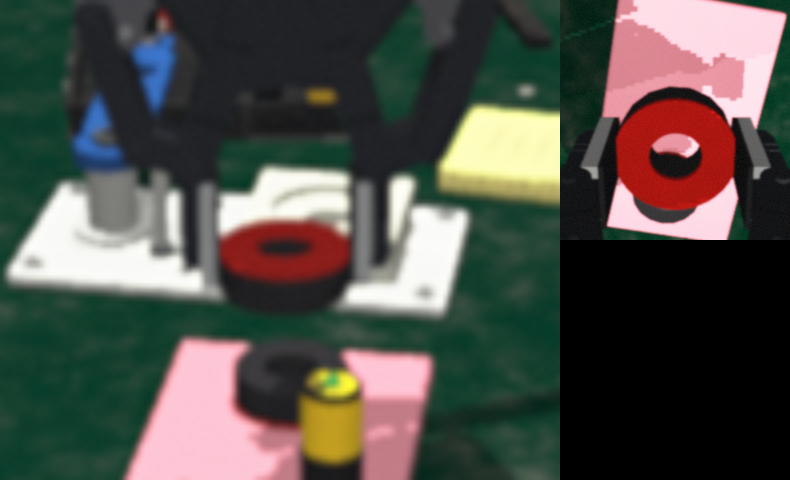

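The ring is held level with its red face up. It is centred between the pads and the other ring has not moved. I carry it over the nest and look before lowering.

Emit:
step_arm(targets=[{"travel": [-0.01, -0.05, 0], "angular": [0, 0, 0], "gripper": 0.4}, {"travel": [-0.02, -0.12, 0], "angular": [0, 0, 0], "gripper": 0.4}, {"travel": [-0.03, -0.2, 0], "angular": [0, 0, 0], "gripper": 0.4}, {"travel": [-0.04, -0.28, 0], "angular": [0, 0, 0], "gripper": 0.4}, {"travel": [-0.0435, -0.34, 0], "angular": [0, 0, 0], "gripper": 0.4}, {"travel": [-0.0435, -0.368, 0], "angular": [0, 0, 0], "gripper": 0.4}, {"travel": [-0.0435, -0.368, 0], "angular": [0, 0, 0], "gripper": 0.4}, {"travel": [-0.0435, -0.368, 0], "angular": [0, 0, 0], "gripper": 0.4}, {"travel": [-0.0435, -0.368, 0], "angular": [0, 0, 0], "gripper": 0.4}])

```text
t: 6.55
tool_pos: [0.4625, 0.0421, 0.0995]
tool_rot: [-2.22, -2.221, 0.001]
contact_force: [-0.0, -0.6, 0.1]
opening: 0.0424
grip_force: 30.8
```

Run:
```python
from h import *
import pickle
P=[]
for k in range(4):
    d=cam("wrist","wrist6.png"); o=ctrl.get_obs(); P.append(np.r_[o["tool_pos"],-d["R"].T@d["t"]])
pickle.dump(d,open("w6.pkl","wb"))
print(np.array(P).round(4))
h=cv2.cvtColor(d["img"],cv2.COLOR_RGB2HSV)
m=cv2.inRange(h,(0,150,80),(8,255,255)); n,l,st,c=cv2.connectedComponentsWithStats(m)
for i in range(1,n):
    if st[i][4]>400: print(st[i],c[i].round(1))
b=cv2.resize(d["img"][150:420,160:480,::-1],None,fx=2.2,fy=2.2,interpolation=cv2.INTER_CUBIC); cv2.imwrite("pics/c6.png",b)
```

```text
[[0.4627 0.0422 0.0998 0.4634 0.1197 0.2416]
 [0.4628 0.0422 0.1    0.4635 0.1198 0.2418]
 [0.4629 0.0422 0.1001 0.4635 0.1198 0.242 ]
 [0.463  0.0421 0.1002 0.4636 0.1198 0.2421]]
[ 256  279  119  111 8784] [315.1 334.1]
```

View pics/c6.png

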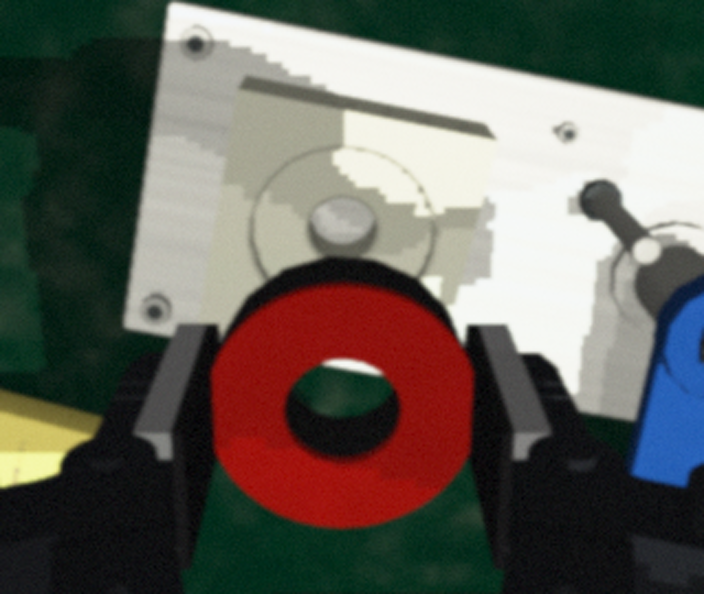

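The ring hangs just in front of the recess, as expected from the tilted view. In the crop the recess rim spans columns 250–436 with its top at row 146, and the floor hole is at about (341,227). I work out the offset from these.

Run:
```python
from h import *
import pickle
d=pickle.load(open("w6.pkl","rb"))
f=lambda x,y:(160+(x+.5)/2.2-.5,150+(y+.5)/2.2-.5)
print("recess top edge y+ ->c",onplane(d,*f(343,146),.028)-[0,.0237,0])
for p in((250,222),(436,222)): print("edge",onplane(d,*f(*p),.028))
print("hole rim", onplane(d,*f(341,196),.023),onplane(d,*f(341,258),.023),onplane(d,*f(307,224),.023),onplane(d,*f(376,224),.023))
z=.1001+.0123
print("ring far y c",onplane(d,315.5,390,z)+[0,.0225,0]); print("ring near c (z-2mm)",onplane(d,315.5,278.5,z-.002)-[0,.0225,0])
print("L/R",onplane(d,255.5,330,z),onplane(d,375,330,z))
```

```text
recess top edge y+ ->c [0.46376785 0.04142977 0.028     ]
edge [0.43996785 0.0450283  0.028     ]
edge [0.48762732 0.04509658 0.028     ]
hole rim [0.46327353 0.0504673  0.023     ] [0.46328875 0.03319152 0.023     ] [0.45435828 0.04274813 0.023     ] [0.4724643 0.0427741 0.023    ]
ring far y c [0.46374951 0.04037571 0.1124    ]
ring near c (z-2mm) [0.46368343 0.04086144 0.1104    ]
L/R [0.44184222 0.04386469 0.1124    ] [0.48539423 0.04393327 0.1124    ]
```

Emit:
step_arm(targets=[{"travel": [0, 0.0015, -0.05], "angular": [0, 0, 0], "gripper": 0.4}, {"travel": [0, 0.0015, -0.09], "angular": [0, 0, 0], "gripper": 0.4}, {"travel": [0, 0.0015, -0.109], "angular": [0, 0, 0], "gripper": 0.4}, {"travel": [0, 0.0015, -0.109], "angular": [0, 0, 0], "gripper": 0.4}, {"travel": [0, 0.0015, -0.109], "angular": [0, 0, 0], "gripper": 0.4}])

```text
t: 7.25
tool_pos: [0.4636, 0.0424, 0.0356]
tool_rot: [2.221, 2.221, 0.001]
contact_force: [0.0, -0.8, -0.2]
opening: 0.0427
grip_force: 30.8
```

Run:
```python
from h import *
import pickle
for k in range(3): d=cam("wrist","wrist7.png")
o=ctrl.get_obs(); print(o["tool_pos"],o["contact_force"])
pickle.dump(d,open("w7.pkl","wb"))
b=cv2.resize(d["img"][190:420,160:480,::-1],None,fx=2.4,fy=2.4,interpolation=cv2.INTER_CUBIC); cv2.imwrite("pics/c7.png",b)
```

```text
[0.46433878 0.04216292 0.03651621] [ 0.05728011 -0.01965943 -0.19204557]
```

View pics/c7.png

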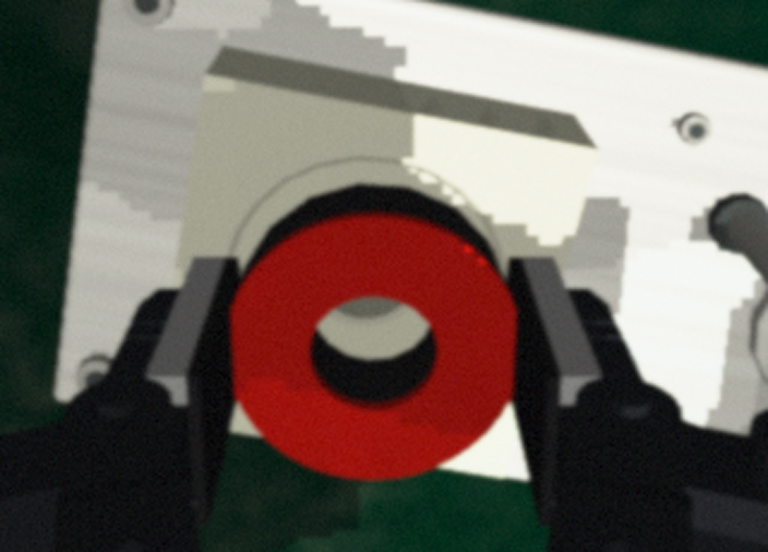

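The recess rim apex is at crop (368,156). The ring's lower edge apex is at (375,184) and the ring sits nearly over the recess. I check the residual.

Run:
```python
from h import *
import pickle
d=pickle.load(open("w7.pkl","rb"))
f=lambda x,y:(160+(x+.5)/2.4-.5,190+(y+.5)/2.4-.5)
b=cv2.resize(d["img"][190:420,160:480,::-1],None,fx=2.4,fy=2.4,interpolation=cv2.INTER_CUBIC)
# rim: dark thin line; ring lower edge: bright->black going down columns
g=cv2.cvtColor(b,cv2.COLOR_BGR2GRAY).astype(float)
from scipy.optimize import least_squares
rim=[];low=[]
for c in range(285,470,6):
    col=g[140:260,c]; e=np.where(col<60)[0]
    if len(e): low.append(onplane(d,*f(c,140+e[0]-1),.036-.0037)[:2])
for c in range(260,400,6):
    col=g[140:235,c]; e=np.where(col<60)[0]; k=e[0]-5 if len(e) else 95
    q=cv2.GaussianBlur(col[:k].reshape(-1,1),(1,21),0).ravel()-cv2.GaussianBlur(col[:k].reshape(-1,1),(1,5),0).ravel()
    j=np.argmax(q[3:])+3; rim.append(onplane(d,*f(c,140+j),.028)[:2])
for n,p,r in(("rim",rim,.0237),("low",low,.0225)):
    p=np.array(p); s=least_squares(lambda x:np.hypot(*(p-x).T)-r,p.mean(0)-[0,.02],loss="soft_l1",f_scale=.0005); print(n,s.x.round(4),np.abs(s.fun).max().round(4),len(p))
```

```text
rim [0.4641 0.0415] 0.0041 24
low [0.4651 0.0396] 0.0003 31
```

Run:
```python
from h import *
import pickle
from scipy.optimize import least_squares
for nm in("w6","w7"):
    d=pickle.load(open(nm+".pkl","rb")); zt={"w6":.1,"w7":.0357}[nm]
    h=cv2.cvtColor(d["img"],cv2.COLOR_RGB2HSV); m=cv2.inRange(h,(0,150,60),(8,255,255))
    m=(m>0); far=[];near=[];fb=[]
    for c in range(272,360,3):
        r=np.where(m[:,c])[0]; r=r[(r>200)&(r<420)]
        far.append(onplane(d,c,r.max()+.5,zt+.0123)[:2]); near.append(onplane(d,c,r.min()-.5,zt+.0103)[:2])
    for n,p in(("far",far),("near",near)):
        p=np.array(p); s=least_squares(lambda x:np.hypot(*(p-x).T)-.0225,[.464,.04]); print(nm,n,s.x.round(4),np.abs(s.fun).max().round(4))
```

```text
w6 far [0.4635 0.0403] 0.0003
w6 near [0.4635 0.041 ] 0.0002
w7 far [0.4644 0.0399] 0.0004
w7 near [0.465  0.0407] 0.0006
```

Emit:
step_arm(targets=[{"travel": [-0.0012, 0.0023, 0], "angular": [0, 0, 0], "gripper": 0.4}, {"travel": [-0.0012, 0.0023, 0], "angular": [0, 0, 0], "gripper": 0.4}, {"travel": [-0.0012, 0.0023, -0.004], "angular": [0, 0, 0], "gripper": 0.4}, {"travel": [-0.0012, 0.0023, -0.007], "angular": [0, 0, 0], "gripper": 0.4}, {"travel": [-0.0012, 0.0023, -0.01], "angular": [0, 0, 0], "gripper": 0.4}, {"travel": [-0.0012, 0.0023, -0.01], "angular": [0, 0, 0], "gripper": 0.4}])

```text
t: 8.0
tool_pos: [0.4623, 0.0433, 0.0287]
tool_rot: [2.222, 2.221, -0.001]
contact_force: [0.4, -1.5, -0.6]
opening: 0.0431
grip_force: 30.8
```

```bash
cat > m.py <<'E'
from h import *
from scipy.optimize import least_squares
for k in range(3): d=cam("wrist")
o=ctrl.get_obs(); print(o["tool_pos"],o["contact_force"],o["wrist_torque"])
zt=o["tool_pos"][2]
h=cv2.cvtColor(d["img"],cv2.COLOR_RGB2HSV); m=cv2.inRange(h,(0,150,60),(8,255,255))>0; far=[];near=[]
for c in range(272,360,3):
    r=np.where(m[:,c])[0]; r=r[(r>200)&(r<420)]
    far.append(onplane(d,c,r.max()+.5,zt+.0123)[:2]); near.append(onplane(d,c,r.min()-.5,zt+.0103)[:2])
for n,p in(("far",far),("near",near)):
    p=np.array(p); s=least_squares(lambda x:np.hypot(*(p-x).T)-.0225,[.464,.04]); print(n,s.x.round(4),np.abs(s.fun).max().round(4))
E
python3 m.py
```

```text
[0.46226567 0.04336852 0.02879916] [ 0.35629785 -1.09604814 -1.6860597 ] [-0.33886755 -0.09004204  0.06788887]
far [0.4627 0.0421] 0.0003
near [0.463  0.0422] 0.0004
```

Emit:
step_arm(targets=[{"travel": [0, 0, -0.002], "angular": [0, 0, 0], "gripper": 0.4}, {"travel": [0, 0, -0.003], "angular": [0, 0, 0], "gripper": 0.4}, {"travel": [0, 0, -0.003], "angular": [0, 0, 0], "gripper": 0.4}, {"travel": [0, 0, -0.003], "angular": [0, 0, 0], "gripper": 0.4}])

```text
t: 8.55
tool_pos: [0.4624, 0.0433, 0.0273]
tool_rot: [2.222, 2.221, -0.001]
contact_force: [0.2, -4.4, 1.4]
opening: 0.0433
grip_force: 31.0
```

```bash
python3 m.py
```

```text
[0.46237413 0.04335433 0.02727375] [-1.0678855  -3.65804487  0.56118012] [-0.66712431  0.13034079  0.03452973]
far [0.4628 0.0422] 0.0002
near [0.4631 0.0421] 0.0005
```

Emit:
step_arm(targets=[{"travel": [0, -0.0008, 0], "angular": [0, 0, 0], "gripper": 0.4}, {"travel": [0, -0.0008, -0.001], "angular": [0, 0, 0], "gripper": 0.4}, {"travel": [0, -0.0008, -0.001], "angular": [0, 0, 0], "gripper": 0.4}, {"travel": [0, -0.0008, -0.001], "angular": [0, 0, 0], "gripper": 0.7}, {"travel": [0, -0.0008, -0.001], "angular": [0, 0, 0], "gripper": 0.7}, {"travel": [0, -0.0008, -0.001], "angular": [0, 0, 0], "gripper": 0.7}, {"travel": [0, -0.0008, -0.001], "angular": [0, 0, 0], "gripper": 0.7}, {"travel": [0, -0.0008, 0.05], "angular": [0, 0, 0], "gripper": 0.7}, {"travel": [0, -0.0008, 0.12], "angular": [0, 0, 0], "gripper": 0.7}, {"travel": [0, -0.0008, 0.12], "angular": [0, 0, 0], "gripper": 0.7}])

```text
t: 9.7
tool_pos: [0.4667, 0.043, 0.1055]
tool_rot: [2.216, 2.215, 0.012]
contact_force: [0.7, -0.2, 1.0]
opening: 0.0596
grip_force: 0.0
```

Run:
```python
from h import *
import pickle
for k in range(3): d=cam("wrist","wrist8.png")
pickle.dump(d,open("w8.pkl","wb"))
o=ctrl.get_obs(); print(o["tool_pos"],o["contact_force"])
s=cam("side","side8.png"); u,v=proj(s,[.463,.041,.04]).astype(int)
a=cv2.resize(s["img"][v-40:v+30,u-50:u+50,::-1],(500,350),interpolation=cv2.INTER_CUBIC)
b=cv2.resize(d["img"][130:410,160:480,::-1],(400,350))[:,100:]
cv2.imwrite("pics/c8.png",np.hstack([a,b]))
m=cv2.inRange(cv2.cvtColor(d["img"],cv2.COLOR_RGB2HSV),(0,150,60),(8,255,255)); n,l,st,c=cv2.connectedComponentsWithStats(m)
for i in range(1,n):
    if st[i][4]>400: print(st[i],c[i],onplane(d,*c[i],.039))
```

```text
[0.4621972  0.0431794  0.09903172] [-1.02148981 -0.09874174 -0.67079512]
[ 272  223   83   79 4194] [312.85860753 261.5159752 ] [0.46300139 0.04345041 0.039     ]
```

View pics/c8.png

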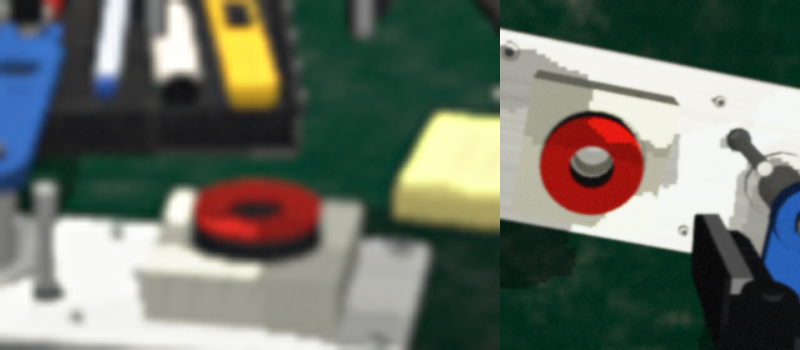

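The ring sits level in the recess with its red face up. Next I check its height numerically and compute the arm geometry.

Run:
```python
from h import *
import pickle
from scipy.optimize import least_squares
d=pickle.load(open("w8.pkl","rb")); m=cv2.inRange(cv2.cvtColor(d["img"],cv2.COLOR_RGB2HSV),(0,150,60),(8,255,255))
c,_=cv2.findContours(m,cv2.RETR_EXTERNAL,cv2.CHAIN_APPROX_NONE); c=max(c,key=len)[:,0]
e=[]
far=c[c[:,1]>265]
for z in(.036,.039,.042,.044):
    p=np.array([onplane(d,u,v,z)[:2] for u,v in far]); s=least_squares(lambda x:np.hypot(*(p-x[:2]).T)-x[2],[.463,.041,.0225]); print(z,s.x.round(4),abs(s.fun).max().round(4))
w1=pickle.load(open("w1.pkl","rb"))
print("pivot px",onplane(w1,413,135,.05),onplane(w1,413,135,.056),"knob px",onplane(w1,391,268,.07))
n=np.array([.4635,.0415]);H=np.array([.5467,-.0722]); mid=(n+H)/2; v=H-n; L=np.hypot(*v); h=np.sqrt(.095**2-L*L/4); w=np.array([-v[1],v[0]])/L
P=mid+w*h; print("pivot",P); 
hd=(n-P)/.095; a=(H-P)/.095; ang=np.arctan2(hd[0]*a[1]-hd[1]*a[0],hd@a); print("angle",ang,"home dir",np.degrees(np.arctan2(hd[1],hd[0])))
for t in np.append(np.arange(0,ang,.19),ang): 
    R=np.array([[np.cos(t),-np.sin(t)],[np.sin(t),np.cos(t)]]); print(t.round(2),(P+.131*R@hd).round(4))
```

```text
0.036 [0.463  0.041  0.0223] 0.0005
0.039 [0.463  0.0421 0.022 ] 0.0005
0.042 [0.463  0.0433 0.0216] 0.0005
0.044 [0.463  0.044  0.0214] 0.0005
pivot px [0.55697097 0.0224928  0.05      ] [0.55555886 0.02281869 0.056     ] knob px [ 0.54011997 -0.0992964   0.07      ]
pivot [0.55653735 0.02228929]
angle 1.6706814504768543 home dir 168.33331024904683
0.0 [0.4282 0.0488]
0.19 [0.4255 0.0241]
0.38 [ 0.4276 -0.0007]
0.57 [ 0.4342 -0.0246]
0.76 [ 0.4453 -0.0469]
0.95 [ 0.4604 -0.0667]
1.14 [ 0.4789 -0.0832]
1.33 [ 0.5002 -0.096 ]
1.52 [ 0.5236 -0.1045]
1.67 [ 0.543 -0.108]
```

The ring height is consistent with seated. The knob is at about (0.543,−0.108). I move over it and lower the gripper.

Emit:
step_arm(targets=[{"travel": [0.04, -0.07, 0.01], "angular": [0, 0, 0], "gripper": 0.7}, {"travel": [0.08, -0.14, 0.01], "angular": [0, 0, 0], "gripper": 0.7}, {"travel": [0.12, -0.21, 0.01], "angular": [0, 0, 0], "gripper": 0.7}, {"travel": [0.135, -0.252, 0.01], "angular": [0, 0, 0], "gripper": 0.7}, {"travel": [0.135, -0.252, 0.01], "angular": [0, 0, 0], "gripper": 0.7}, {"travel": [0.135, -0.252, 0.01], "angular": [0, 0, 0], "gripper": 0.7}])

```text
t: 10.5
tool_pos: [0.5421, -0.1079, 0.1032]
tool_rot: [-2.221, -2.217, 0.002]
contact_force: [0.3, 1.0, 0.4]
opening: 0.06
grip_force: 0.0
```

Run:
```python
from h import *
import pickle
for k in range(2): d=cam("wrist","wrist9.png")
pickle.dump(d,open("w9.pkl","wb"))
print(ctrl.get_obs()["tool_pos"])
h=cv2.cvtColor(d["img"],cv2.COLOR_RGB2HSV); m=cv2.inRange(h,(100,150,50),(125,255,255)); n,l,st,c=cv2.connectedComponentsWithStats(m)
for i in range(1,n):
    if st[i][4]>300: print(st[i],c[i])
print("knob top pred",proj(d,[.543,-.108,.07]),"base",proj(d,[.543,-.108,.052]), "hole",proj(d,[.5467,-.0722,.048]))
g=cv2.cvtColor(d["img"],cv2.COLOR_RGB2GRAY)
u,v=proj(d,[.543,-.108,.07]).astype(int)
for r in range(v-50,v+30,5): print(r,g[r,u-44:u+44:4])
```

```text
[ 0.54217648 -0.10688968  0.10381712]
[  291     0    90   288 15881] [332.05245262 127.76991373]
knob top pred [315.96651592 284.85299279] base [316.01012268 270.60771463] hole [323.43331406 201.05382951]
234 [38 30 34 37 38 45 51 53 52 50 51 46 46 46 52 50 50 49 82 83 44 32]
239 [34 32 37 35 29 39 49 49 48 52 48 48 49 49 49 48 53 46 84 81 35 41]
244 [33 33 33 33 36 36 37 47 50 47 50 50 49 46 51 49 53 95 80 77 34 35]
249 [31 31 34 33 29 28 32 54 49 49 47 51 45 48 47 52 49 47 32 32 31 31]
254 [30 33 31 30 33 30 41 57 61 55 52 49 49 47 50 54 51 51 31 32 33 31]
259 [32 36 33 33 31 36 41 56 58 57 46 41 48 52 50 50 51 48 34 28 30 28]
264 [35 32 34 37 33 35 50 57 52 24  4 12  7 14 35 55 52 48 40 35 30 36]
269 [35 34 36 30 30 33 49 59 48 12  6 12  7  6 11 53 59 52 41 37 36 34]
274 [32 33 34 36 29 30 54 61 35 10 15 18 24 13  9 51 55 43 37 38 33 33]
279 [41 37 34 34 27 30 57 57 29 22 21 17 17 18 14 39 58 40 36 36 40 35]
284 [36 43 44 38 30 30 39 44 26 24 22 21 15 19 15 35 58 38 41 41 43 36]
289 [32 35 45 43 34 33 30 33 29 21 19 19 19 20 22 30 31 31 31 37 39 31]
294 [30 40 37 40 36 35 29 29 30 30 14 21 16 18 34 30 31 33 29 33 37 33]
299 [ 36  34  37  39  33  35  32  31  30  36  92 176 109  33  24  30  28  29
  34  31  35  40]
304 [ 56  48  32  33  33  30  31  31  28  35 106 237 124  32  29  32  38  40
  33  34  29  37]
309 [ 56  47  36  30  29  30  34  29  28  29 138 243  97  34  36  39  45  43
  35  32  31  31]
```

The knob sits where predicted, so I lower and grip it.

Emit:
step_arm(targets=[{"travel": [0.001, 0, -0.04], "angular": [0, 0, 0], "gripper": 0.7}, {"travel": [0.001, 0, -0.075], "angular": [0, 0, 0], "gripper": 0.6}, {"travel": [0.001, 0, -0.081], "angular": [0, 0, 0], "gripper": 0.4}, {"travel": [0.001, 0, -0.081], "angular": [0, 0, 0], "gripper": 0.1}, {"travel": [0.001, 0, -0.081], "angular": [0, 0, 0], "gripper": 0.1}, {"travel": [0.001, 0, -0.081], "angular": [0, 0, 0], "gripper": 0.1}, {"travel": [0.001, 0, -0.081], "angular": [0, 0, 0], "gripper": 0.1}, {"travel": [0.001, 0, -0.081], "angular": [0, 0, 0], "gripper": 0.1}, {"travel": [0.001, 0, -0.081], "angular": [0, 0, 0], "gripper": 0.1}], squeeze=20)

```text
t: 11.5
tool_pos: [0.5442, -0.1075, 0.0571]
tool_rot: [-2.222, -2.22, -0.002]
contact_force: [-0.3, 5.0, 0.7]
opening: 0.0124
grip_force: 20.0
```

Emit:
step_arm(targets=[{"travel": [-0.016, 0.002, 0], "angular": [0, 0, 0], "gripper": 0.1}, {"travel": [-0.0323, 0.0058, 0], "angular": [0, 0, 0], "gripper": 0.1}, {"travel": [-0.0713, 0.02, 0], "angular": [0, 0, 0], "gripper": 0.1}, {"travel": [-0.1068, 0.0413, 0], "angular": [0, 0, 0], "gripper": 0.1}, {"travel": [-0.1377, 0.0688, 0], "angular": [0, 0, 0], "gripper": 0.1}, {"travel": [-0.1628, 0.1018, 0], "angular": [0, 0, 0], "gripper": 0.1}, {"travel": [-0.1813, 0.139, 0], "angular": [0, 0, 0], "gripper": 0.1}, {"travel": [-0.1923, 0.1788, 0], "angular": [0, 0, 0], "gripper": 0.1}, {"travel": [-0.195, 0.2, 0], "angular": [0, 0, 0], "gripper": 0.1}, {"travel": [-0.195, 0.2, 0], "angular": [0, 0, 0], "gripper": 0.1}])

```text
t: 12.5
tool_pos: [0.4257, 0.0123, 0.0571]
tool_rot: [-2.219, -2.222, 0.005]
contact_force: [-7.4, -0.8, 6.7]
opening: 0.0124
grip_force: 20.9
```

Emit:
step_arm(targets=[{"travel": [0.0, 0.02, 0], "angular": [0, 0, 0], "gripper": 0.1}, {"travel": [0.001, 0.04, 0], "angular": [0, 0, 0], "gripper": 0.1}, {"travel": [0.003, 0.052, 0], "angular": [0, 0, 0], "gripper": 0.1}, {"travel": [0.004, 0.06, 0], "angular": [0, 0, 0], "gripper": 0.1}, {"travel": [0.005, 0.064, 0], "angular": [0, 0, 0], "gripper": 0.1}, {"travel": [0.005, 0.066, 0], "angular": [0, 0, 0], "gripper": 0.1}, {"travel": [0.005, 0.066, 0], "angular": [0, 0, 0], "gripper": 0.1}])

```text
t: 13.2
tool_pos: [0.4275, 0.0517, 0.0568]
tool_rot: [-2.218, -2.217, 0.009]
contact_force: [-14.6, 2.5, 11.5]
opening: 0.0126
grip_force: 21.5
```

Emit:
step_arm(targets=[{"travel": [-0.004, 0.003, 0], "angular": [0, 0, 0], "gripper": 0.1}, {"travel": [-0.004, 0.005, 0], "angular": [0, 0, 0], "gripper": 0.1}, {"travel": [-0.004, 0.008, 0], "angular": [0, 0, 0], "gripper": 0.1}, {"travel": [-0.004, 0.008, 0], "angular": [0, 0, 0], "gripper": 0.1}])

```text
t: 13.6
tool_pos: [0.4277, 0.0536, 0.057]
tool_rot: [2.217, 2.219, -0.009]
contact_force: [-3.4, -9.9, 3.2]
opening: 0.0129
grip_force: 20.7
```

```bash
cat > home.py <<'E'
from h import *
import pickle
# blue arm direction in wrist/scene/side; guide hole via dark hole
for n in("scene","side"):
    d=cam(n); pickle.dump(d,open("h_%s.pkl"%n,"wb"))
    m=cv2.inRange(cv2.cvtColor(d["img"],cv2.COLOR_RGB2HSV),(100,150,50),(125,255,255))
    q=proj(d,[.5,.035,.048]).astype(int); k=np.zeros_like(m); k[q[1]-35:q[1]+35,q[0]-50:q[0]+50]=255; m&=k
    k,l,st,c=cv2.connectedComponentsWithStats(m); i=1+np.argmax(st[1:,4])
    ys,xs=np.where(l==i); P=np.array([onplane(d,u,v,.048)[:2] for u,v in zip(xs,ys)]); w,V=np.linalg.eigh(np.cov(P.T)); a=V[:,1]
    print(n,st[i],P.mean(0).round(4),np.degrees(np.arctan2(a[1],a[0]))%180)
o=ctrl.get_obs(); print(o["tool_pos"],o["contact_force"])
E
python3 home.py
```

```text
scene [350 209  64  27 429] [0.4957 0.0389] 166.06250171983658
side [297 201  90  16 728] [0.4989 0.0361] 167.46905010583532
[0.42768736 0.05355791 0.05699971] [ -3.56211209 -10.28629055   4.21563473]
```

The reaction of 10 N along −y shows the arm is against its stop. I release, rise and inspect with the wrist camera.

Emit:
step_arm(targets=[{"travel": [0, -0.001, 0], "angular": [0, 0, 0], "gripper": 0.6}, {"travel": [0, -0.001, 0], "angular": [0, 0, 0], "gripper": 0.6}, {"travel": [0, -0.001, 0], "angular": [0, 0, 0], "gripper": 0.6}, {"travel": [0, -0.001, 0.05], "angular": [0, 0, 0], "gripper": 0.6}, {"travel": [0, -0.001, 0.12], "angular": [0, 0, 0], "gripper": 0.6}, {"travel": [0.058, -0.05, 0.16], "angular": [0, 0, 0], "gripper": 0.6}, {"travel": [0.058, -0.05, 0.16], "angular": [0, 0, 0], "gripper": 0.6}, {"travel": [0.058, -0.05, 0.16], "angular": [0, 0, 0], "gripper": 0.6}, {"travel": [0.058, -0.05, 0.16], "angular": [0, 0, 0], "gripper": 0.6}])

```text
t: 14.6
tool_pos: [0.4611, 0.0267, 0.151]
tool_rot: [-2.22, -2.219, 0.003]
contact_force: [-0.5, 0.0, -0.4]
opening: 0.0513
grip_force: 0.0
```

```bash
cat > hole.py <<'E'
from h import *
import pickle
for k in range(3): d=cam("wrist","wrist10.png")
pickle.dump(d,open("w10.pkl","wb")); o=ctrl.get_obs(); print(o["tool_pos"],o["contact_force"])
m=cv2.inRange(cv2.cvtColor(d["img"],cv2.COLOR_RGB2HSV),(100,130,50),(125,255,255))
c,hi=cv2.findContours(m,cv2.RETR_CCOMP,cv2.CHAIN_APPROX_NONE)
for q,hh in zip(c,hi[0]):
    if cv2.contourArea(q)<150: continue
    e=cv2.fitEllipse(q); print("hole" if hh[3]>=0 else "outer",cv2.boundingRect(q),cv2.contourArea(q),np.round(e[0],1),np.round(e[1],1),onplane(d,*e[0],.048).round(4))
E
python3 hole.py
```

```text
[0.46102025 0.02687276 0.15091402] [-0.4214957  -0.34239686  0.32321626]
outer (248, 186, 243, 84) 9761.5 [376.2 228. ] [ 48.6 281.2] [0.4998 0.0343 0.048 ]
hole (454, 237, 27, 26) 513.0 [467.  249.4] [24.6 26.7] [0.5588 0.0201 0.048 ]
hole (304, 202, 31, 30) 674.0 [318.9 216.5] [28.7 30. ] [0.4635 0.0418 0.048 ]
```

The arm is home: the guide hole is at (0.4635,0.0418), matching the nest axis. Now I go to the probe.

Emit:
step_arm(targets=[{"travel": [0, 0.05, 0.06], "angular": [0, 0, 0], "gripper": 0.6}, {"travel": [0.01, 0.13, 0.117], "angular": [0, 0, 0], "gripper": 0.6}, {"travel": [0.02, 0.21, 0.117], "angular": [0, 0, 0], "gripper": 0.6}, {"travel": [0.028, 0.29, 0.117], "angular": [0, 0, 0], "gripper": 0.6}, {"travel": [0.028, 0.37, 0.117], "angular": [0, 0, 0], "gripper": 0.6}, {"travel": [0.028, 0.43, 0.117], "angular": [0, 0, 0], "gripper": 0.6}, {"travel": [0.028, 0.455, 0.117], "angular": [0, 0, 0], "gripper": 0.6}, {"travel": [0.028, 0.455, 0.117], "angular": [0, 0, 0], "gripper": 0.6}, {"travel": [0.028, 0.455, 0.117], "angular": [0, 0, 0], "gripper": 0.6}])

```text
t: 15.65
tool_pos: [0.4788, 0.2986, 0.2221]
tool_rot: [2.222, 2.221, -0.003]
contact_force: [0.5, 0.0, -0.1]
opening: 0.0511
grip_force: 0.0
```

```bash
cat > pr.py <<'E'
from h import *
import pickle
for k in range(3): d=cam("wrist","wrist11.png")
pickle.dump(d,open("w11.pkl","wb")); o=ctrl.get_obs(); print(o["tool_pos"],o["tool_rot"])
m=cv2.inRange(cv2.cvtColor(d["img"],cv2.COLOR_RGB2HSV),(20,120,60),(35,255,255))
c,hi=cv2.findContours(m,cv2.RETR_EXTERNAL,cv2.CHAIN_APPROX_NONE)
print("pred",proj(d,[.478,.389,.13]))
for q in c:
    if cv2.contourArea(q)<60: continue
    e=cv2.fitEllipse(q); print(cv2.boundingRect(q),cv2.contourArea(q),np.round(e[0],1),np.round(e[1],1),onplane(d,*e[0],.13).round(4))
E
python3 pr.py
```

```text
[0.47928397 0.29792236 0.22265176] [ 2.22390277e+00  2.21869278e+00 -5.65272372e-04]
pred [311.55954143  85.66052916]
(596, 169, 18, 19) 281.5 [604.4 178.1] [19.  20.1] [0.6487 0.3382 0.13  ]
(626, 166, 14, 19) 206.0 [633.1 175.4] [13.7 20.7] [0.6651 0.3397 0.13  ]
(596, 145, 20, 19) 305.0 [605.1 153.9] [18.5 21.9] [0.6461 0.352  0.13  ]
(628, 142, 12, 19) 184.0 [633.6 151.1] [12.5 20.5] [0.6621 0.3536 0.13  ]
(596, 121, 19, 19) 284.5 [605.3 130. ] [18.  20.9] [0.6434 0.3653 0.13  ]
(627, 117, 13, 19) 203.0 [633.2 126.4] [13.5 20.6] [0.6586 0.3672 0.13  ]
(301, 66, 18, 29) 283.5 [309.6  79.3] [17.7 28. ] [0.4769 0.3922 0.13  ]
```

Emit:
step_arm(targets=[{"travel": [0, 0.06, -0.02], "angular": [0, 0, 0], "gripper": 0.6}, {"travel": [0, 0.1, -0.04], "angular": [0, 0, 0], "gripper": 0.6}, {"travel": [0, 0.1, -0.04], "angular": [0, 0, 0], "gripper": 0.6}, {"travel": [0, 0.1, -0.04], "angular": [0, 0, 0], "gripper": 0.6}, {"travel": [0, 0.1, -0.04], "angular": [0, 0, 0], "gripper": 0.6}])

```text
t: 16.3
tool_pos: [0.4797, 0.3582, 0.1994]
tool_rot: [2.223, 2.219, 0.001]
contact_force: [-0.4, -0.0, 0.1]
opening: 0.0511
grip_force: 0.0
```

```bash
sed -i 's/(20,120,60)/(18,110,45)/' pr.py; python3 pr.py
python3 - <<'E'
from h import *
import pickle
d=pickle.load(open("w11.pkl","rb")); h=cv2.cvtColor(d["img"],cv2.COLOR_RGB2HSV)
u,v=proj(d,[.477,.391,.13]).astype(int); print(u,v)
for r in range(v-32,v+40,4): print(r," ".join("%3d/%3d/%3d"%tuple(h[r,c]) for c in range(u-28,u+29,5)))
E
```

```text
[0.47964662 0.35858871 0.19962098] [2.22304669e+00 2.21919907e+00 1.85482806e-03]
pred [310.47746231 203.52284007]
(629, 263, 11, 18) 152.5 [634.5 271.8] [10.5 20.6] [0.6616 0.3491 0.13  ]
(598, 263, 19, 18) 288.0 [607.  271.7] [18.9 20.6] [0.646  0.3492 0.13  ]
(630, 240, 10, 18) 136.5 [634.9 249.1] [ 9.6 19.9] [0.6586 0.3627 0.13  ]
(599, 240, 19, 19) 282.0 [607.7 248.9] [18.7 20.6] [0.6434 0.3629 0.13  ]
(599, 218, 19, 18) 282.5 [608.1 226.3] [18.3 20.7] [0.6408 0.376  0.13  ]
(629, 216, 11, 18) 150.5 [634.5 225.2] [10.8 19.6] [0.6551 0.3765 0.13  ]
(299, 184, 28, 29) 569.5 [312.2 198. ] [26.1 27.9] [0.479 0.392 0.13 ]
(298, 175, 30, 16) 182.5 [312.6 188.1] [24.9 27.6] [0.4791 0.3974 0.13  ]
308 199
167 128/ 22/ 46  27/ 15/171  23/ 12/184  24/ 14/185  18/ 18/185  36/ 12/208  42/ 12/207  30/ 18/208  39/  8/237  30/ 13/182  23/ 12/187  18/ 17/185
171 140/ 17/ 46  30/ 14/147  16/ 15/184  26/ 12/165  23/ 16/148  50/ 17/ 92 160/ 51/ 15  90/ 17/ 15  40/ 28/ 55  25/ 13/214  26/ 11/183  20/ 13/183
175 110/ 15/ 52  20/  9/ 85  27/ 15/181  25/ 14/111  19/ 15/137  72/ 58/ 22  22/178/ 70  22/
[... 1575 characters left out ...]
  76/172/ 43  78/180/ 41  76/182/ 42  79/222/ 39  79/248/ 38  78/249/ 40  78/223/ 40  79/211/ 41  77/216/ 39
223  79/233/ 35  79/226/ 35  78/225/ 42  78/213/ 42  79/213/ 42  78/206/ 42  78/228/ 38  77/216/ 39  77/201/ 38  76/227/ 37  78/217/ 40  79/223/ 40
227  79/241/ 36  77/174/ 44  73/185/ 44  78/213/ 42  78/208/ 43  79/228/ 38  78/229/ 39  77/155/ 46  75/193/ 41  79/185/ 40  79/218/ 41  83/227/ 36
231  77/176/ 45  79/196/ 43  74/146/ 47  77/168/ 44  77/193/ 41  74/181/ 45  73/157/ 47  73/156/ 44  78/235/ 39  77/233/ 57  79/215/ 38  76/221/ 38
235  80/199/ 41  75/180/ 44  76/153/ 45  77/130/ 45  75/180/ 44  76/164/ 45  76/178/ 43  77/188/ 46  78/212/ 59  76/183/ 64  79/210/ 45  77/188/ 42
```

The probe axis is at about (0.479,0.392). I align above it, then descend to the grip height.

Emit:
step_arm(targets=[{"travel": [-0.001, 0.056, 0], "angular": [0, 0, 0], "gripper": 0.6}, {"travel": [-0.001, 0.056, -0.03], "angular": [0, 0, 0], "gripper": 0.6}, {"travel": [-0.001, 0.056, -0.09], "angular": [0, 0, 0], "gripper": 0.6}, {"travel": [-0.001, 0.056, -0.15], "angular": [0, 0, 0], "gripper": 0.6}, {"travel": [-0.001, 0.056, -0.19], "angular": [0, 0, 0], "gripper": 0.6}, {"travel": [-0.001, 0.056, -0.206], "angular": [0, 0, 0], "gripper": 0.6}, {"travel": [-0.001, 0.056, -0.206], "angular": [0, 0, 0], "gripper": 0.6}, {"travel": [-0.001, 0.056, -0.206], "angular": [0, 0, 0], "gripper": 0.6}])

```text
t: 17.25
tool_pos: [0.4796, 0.3933, 0.0769]
tool_rot: [2.222, 2.22, 0.004]
contact_force: [0.5, -0.7, 0.7]
opening: 0.051
grip_force: 0.0
```

Run:
```python
from h import *
for k in range(3): d=cam("wrist","wrist12.png")
o=ctrl.get_obs(); print(o["tool_pos"],o["contact_force"])
m=cv2.inRange(cv2.cvtColor(d["img"],cv2.COLOR_RGB2HSV),(18,110,45),(35,255,255))
c,_=cv2.findContours(m,cv2.RETR_EXTERNAL,cv2.CHAIN_APPROX_NONE)
for q in c:
    if cv2.contourArea(q)<300 or cv2.boundingRect(q)[0]>550: continue
    e=cv2.fitEllipse(q); print(cv2.boundingRect(q),np.round(e[0],1),np.round(e[1],1),onplane(d,*e[0],.13).round(4),proj(d,[.479,.392,.13]))
```

```text
[0.47984591 0.39366392 0.07754754] [ 1.50566142  0.66381239 -0.69212117]
(284, 393, 31, 43) [298.6 413. ] [27.4 41.5] [0.476  0.3933 0.13  ] [309.82333921 417.0004984 ]
(282, 346, 60, 57) [311.2 375.3] [60.3 62.4] [0.4794 0.4053 0.13  ] [309.82333921 417.0004984 ]
```

Emit:
step_arm(targets=[{"travel": [0, 0, 0], "angular": [0, 0, 0], "gripper": 0.4}, {"travel": [0, 0, 0], "angular": [0, 0, 0], "gripper": 0.25}, {"travel": [0, 0, 0], "angular": [0, 0, 0], "gripper": 0.1}, {"travel": [0, 0, 0], "angular": [0, 0, 0], "gripper": 0.1}, {"travel": [0, 0, 0], "angular": [0, 0, 0], "gripper": 0.1}, {"travel": [0, 0, 0], "angular": [0, 0, 0], "gripper": 0.1}, {"travel": [0, 0, 0], "angular": [0, 0, 0], "gripper": 0.1}, {"travel": [0, 0, 0], "angular": [0, 0, 0], "gripper": 0.1}], squeeze=40)

```text
t: 18.2
tool_pos: [0.4788, 0.3932, 0.076]
tool_rot: [2.222, 2.221, 0.001]
contact_force: [-1.9, -0.2, 5.4]
opening: 0.0166
grip_force: 38.9
```

Run:
```python
from h import *
P=[]
for k in range(6): cam("wrist"); P.append(ctrl.get_obs()["tool_pos"])
o=ctrl.get_obs(); print(np.mean(P,0),np.std(P,0),o["tool_rot"],o["contact_force"],o["opening"])
```

```text
[0.4787715  0.39315333 0.0759513 ] [9.07090142e-06 4.93597862e-06 1.46849419e-05] [2.22192421e+00 2.22094297e+00 9.11768872e-04] [-1.89846153  0.25148794  5.09722631] 0.016806922564776606
```

Emit:
step_arm(targets=[{"travel": [0, 0, 0.01], "angular": [0, 0, 0], "gripper": 0.1}, {"travel": [0, 0, 0.03], "angular": [0, 0, 0], "gripper": 0.1}, {"travel": [0, 0, 0.06], "angular": [0, 0, 0], "gripper": 0.1}, {"travel": [0, 0, 0.1], "angular": [0, 0, 0], "gripper": 0.1}, {"travel": [0, 0, 0.14], "angular": [0, 0, 0], "gripper": 0.1}, {"travel": [0, 0, 0.17], "angular": [0, 0, 0], "gripper": 0.1}, {"travel": [0, 0, 0.17], "angular": [0, 0, 0], "gripper": 0.1}, {"travel": [0, 0, 0.17], "angular": [0, 0, 0], "gripper": 0.1}, {"travel": [0, 0, 0.17], "angular": [0, 0, 0], "gripper": 0.1}])

```text
t: 19.4
tool_pos: [0.4778, 0.3924, 0.1755]
tool_rot: [-2.222, -2.22, 0.004]
contact_force: [-0.3, -0.9, -0.6]
opening: 0.0169
grip_force: 39.0
```

```bash
cat > stem.py <<'E'
from h import *
import pickle,sys
for k in range(3): w=cam("wrist","w_%s.png"%sys.argv[1])
o=ctrl.get_obs(); T=o["tool_pos"]; print(T,o["tool_rot"],o["contact_force"],o["opening"])
for n in("scene","side"):
    d=cam(n,"%s_%s.png"%(n,sys.argv[1])); pickle.dump(d,open("%s_%s.pkl"%(n,sys.argv[1]),"wb"))
    f=cv2.cvtColor(d["img"],cv2.COLOR_RGB2GRAY)
    for dz in(-.016,-.022,-.03,-.036,-.046,-.05,-.056,-.062,-.064,-.066,-.068,-.07):
        u,v=proj(d,T+[0,0,dz]); print(n,dz,round(u,1),round(v,1),d["img"][int(round(v)),int(round(u))-9:int(round(u))+10].max(1))
E
python3 stem.py a
```

```text
[0.47786855 0.39242949 0.17554629] [-2.22171988 -2.22040734  0.00400617] [-0.32694901 -0.08170179 -1.39245778] 0.017021404908415014
scene -0.016 282.7 242.8 [133 137 131 112 131 140 142 147 152 153 151 148 142 136 104  75  70  73
  69]
scene -0.022 282.8 246.5 [133 134 137 120 113 112 109 145 170 180 173 161 103  67  68  71  66  69
  67]
scene -0.03 283.0 251.4 [113 112 107  80  72  68  80 140 170 176 174 165 116  86  81  81  79  75
  71]
scene -0.036 283.2 255.1 [159 112  83  64  62  68  68 133 167 176 172 168 124  84  70  68  71  74
  75]
scene -0.046 283.4 261.1 [129  91  81  74  73  71  69  79 146 168 172 162 126  81  73  69  67  69
  71]
scene -0.05 283.5 263.5 [ 63  68  66  68  69  69  90 123 106  91 104 136  97  67  63  66  66  67
  65]
scene -0.056 283.7 267.1 [ 73  72  67  64  69  74  88 145 171 179 172 159 105  71  73  71  70  74
  76]
scene -0.062 283.8 270.6 [ 68  69  68  72  71  66  75 141 171 177 172 154 105  75  75  77  72  76
  70]
scene -0.064 283.9 271.8 [ 67  66  65  64  72  68  74 132 163 172 172 154 100  77  77  71  70  69
  72]
scene -0.066 283.9 272.9 [ 71  69 
[... 789 characters left out ...]
68.3 [ 39  38  37  36  37  54  86 103 106 102 102 103 121 193 253 255 253 253
 253]
side -0.056 362.0 272.9 [ 36  36  36  37  45  72 115 151 169 174 171 168 211 252 255 253 253 253
 253]
side -0.062 361.9 277.5 [254 254 254 254 255 254 221 164 163 169 168 162 189 241 254 253 253 253
 253]
side -0.064 361.9 279.1 [253 253 253 253 254 253 220 159 151 157 156 151 188 241 254 253 253 253
 253]
side -0.066 361.9 280.6 [253 253 253 253 253 254 250 237 222 211 213 227 245 253 254 253 253 253
 253]
side -0.068 361.9 282.1 [253 253 253 253 253 253 254 253 251 249 250 252 254 254 253 253 253 253
 253]
side -0.07 361.9 283.6 [253 253 253 253 253 253 253 253 253 253 253 253 253 253 253 253 253 253
 253]
```

The probe hangs vertical: the tip is 66.5 mm below the TCP and the band is where it should be. I carry it over the arm and stay high.

Emit:
step_arm(targets=[{"travel": [-0.002, -0.05, 0], "angular": [0, 0, 0], "gripper": 0.1}, {"travel": [-0.005, -0.12, 0], "angular": [0, 0, 0], "gripper": 0.1}, {"travel": [-0.008, -0.2, 0], "angular": [0, 0, 0], "gripper": 0.1}, {"travel": [-0.011, -0.28, 0], "angular": [0, 0, 0], "gripper": 0.1}, {"travel": [-0.014, -0.36, 0], "angular": [0, 0, 0], "gripper": 0.1}, {"travel": [-0.018, -0.44, 0], "angular": [0, 0, 0], "gripper": 0.1}, {"travel": [-0.021, -0.51, 0], "angular": [0, 0, 0], "gripper": 0.1}, {"travel": [-0.024, -0.56, 0], "angular": [0, 0, 0], "gripper": 0.1}, {"travel": [-0.024, -0.583, 0], "angular": [0, 0, 0], "gripper": 0.1}, {"travel": [-0.024, -0.583, 0], "angular": [0, 0, 0], "gripper": 0.1}])

```text
t: 20.65
tool_pos: [0.4642, 0.042, 0.1771]
tool_rot: [-2.225, -2.218, -0.0]
contact_force: [0.5, 1.0, 0.2]
opening: 0.0169
grip_force: 39.1
```

Emit:
step_arm(targets=[{"travel": [0, 0, -0.02], "angular": [0, 0, 0], "gripper": 0.1}, {"travel": [0, 0, -0.05], "angular": [0, 0, 0], "gripper": 0.1}, {"travel": [0, 0, -0.07], "angular": [0, 0, 0], "gripper": 0.1}, {"travel": [0, 0, -0.075], "angular": [0, 0, 0], "gripper": 0.1}, {"travel": [0, 0, -0.075], "angular": [0, 0, 0], "gripper": 0.1}, {"travel": [0, 0, -0.075], "angular": [0, 0, 0], "gripper": 0.1}, {"travel": [0, 0, -0.075], "angular": [0, 0, 0], "gripper": 0.1}])

```text
t: 21.35
tool_pos: [0.4648, 0.0432, 0.1331]
tool_rot: [2.221, 2.22, 0.002]
contact_force: [-0.7, 0.4, -0.9]
opening: 0.0174
grip_force: 39.1
```

```bash
cat > rel.py <<'E'
from h import *
import sys,pickle
for k in range(4): d=cam("wrist","r_%s.png"%sys.argv[1])
pickle.dump(d,open("r_%s.pkl"%sys.argv[1],"wb"))
o=ctrl.get_obs(); T=o["tool_pos"]; print(T,o["contact_force"],o["opening"])
m=cv2.inRange(cv2.cvtColor(d["img"],cv2.COLOR_RGB2HSV),(100,130,50),(125,255,255))
c,hi=cv2.findContours(m,cv2.RETR_CCOMP,cv2.CHAIN_APPROX_NONE)
for q,hh in zip(c,hi[0]):
    if cv2.contourArea(q)<150: continue
    e=cv2.fitEllipse(q); print("hole" if hh[3]>=0 else "outer",cv2.boundingRect(q),np.round(e[0],1),np.round(e[1],1),onplane(d,*e[0],.048).round(4))
u,v=proj(d,T-[0,0,.0665]); print("tip px pred",u,v)
u,v=int(u),int(v)
for r in range(v-60,v+40,4): print(r," ".join("%x"%(x//16)+"%x"%(y//16)+"%x"%(z//16) for x,y,z in d["img"][r,u-48:u+49:4]))
E
python3 rel.py a
```

```text
[0.46447494 0.04305096 0.13276098] [ 0.20821398  0.67358022 -0.38253042] 0.01697668797402655
outer (237, 218, 256, 87) [377.9 262.4] [ 50.2 288.5] [0.5031 0.034  0.048 ]
hole (454, 271, 28, 27) [467.5 284.2] [25.6 27.6] [0.5588 0.0196 0.048 ]
tip px pred 313.65504575580695 258.8653858222904
198 aa9 aa9 aa9 aa9 aa9 aa9 aa9 aa9 aa9 aa9 bba ffe ffe ffe ffe ffe ffe ffe ffe ffe ffe eed ccb 998 766
202 aaa aa9 aa9 aa9 aa9 aa9 aa9 aa9 aa9 aa9 bba ffe ffe ffe ffe ffe ffe ffe ffe ffe ffe ffe ffe ffe ffe
206 aa9 aa9 aa9 aa9 aa9 aa9 aa9 aa9 aa8 887 665 544 555 776 aa9 eed ffe ffe ffe ffe ffe ffe ffe ffe ffe
210 aa9 aa9 aa9 aa9 aa9 aa9 aa8 776 221 400 700 c10 d11 b11 711 211 665 eed ffe ffe ffe ffe ffe ffe ffe
214 aa9 aa9 aa9 aa9 aa9 aa8 544 600 910 910 900 e10 e11 e10 e11 e11 c11 433 ddb ffe ffe ffe ffe ffe ffe
218 aa9 aa9 aa9 aa9 998 443 811 900 911 911 a10 e11 e11 e11 e11 e11 e11 e11 744 ddc ffe ffe ffe ffe ffe
222 124 455 776 998 346 125 124 223 413 612 811 910 d11 e11 e10 e11 e11 e21 e11 876 ddc ffe ffe ffe ffe
226 137 137 137 136 137 137 137 137 136 136 125 124 224 413 812 c11 d11 d11 d11 
[... 1091 characters left out ...]
 347 237 137 137 137 443 765 765 333 137 247 147 137 147 136 137 137 137 137
274 bba bba bba bba bba bba bba a76 911 823 624 665 766 766 655 137 137 137 137 137 136 147 137 137 137
278 bba bba bba bba bba bba bba bba bba b98 a65 765 766 765 765 ddd 9aa 468 247 147 137 147 137 137 137
282 bbb bbb bba bba bba bba bba bba bba bba bba 766 766 766 766 ffe ffe ffe ffe ffe eee ddd 9ac 57b 36c
286 bba bba bbb bbb bbb bbb bbb bba ccb bba 888 665 665 665 665 bba ffe ffe fff ffe fff fff fff fff fff
290 121 121 232 555 887 aa9 bba eee eee 666 888 aa9 aa9 aa9 aa9 998 676 eed ffe ffe ffe ffe fff fff fff
294 121 121 121 233 232 232 121 232 776 aa9 986 761 750 750 760 886 999 887 eed bba ccb ccb ccc fff fff
```

```bash
cat > fine.py <<'E'
from h import *
import sys,pickle
from scipy.optimize import least_squares
n=sys.argv[1]; zt=float(sys.argv[2]); d=pickle.load(open("r_%s.pkl"%n,"rb")); I=d["img"].astype(int)
blue=(I[:,:,2]-I[:,:,0]>40)
# hole edge from inside out, rays from hole seed
su,sv=proj(d,[.4635,.0416,.048]); su,sv=su,sv-4; P=[];px=[]
for a in np.radians(np.r_[155:386:7]):   # image angles; skip the stem below
    for r in np.arange(5,32,.25):
        u,v=su+r*np.cos(a),sv+r*np.sin(a)
        if blue[int(round(v)),int(round(u))]: P.append(onplane(d,u,v,.048)[:2]); px.append((u,v)); break
P=np.array(P); s=least_squares(lambda x:np.hypot(*(P-x[:2]).T)-.009,[.4635,.0416],loss="soft_l1",f_scale=.0003)
s2=least_squares(lambda x:np.hypot(*(P-x[:2]).T)-x[2],[.4635,.0416,.009],loss="soft_l1",f_scale=.0003)
print("hole",s.x.round(4),"free r",s2.x.round(4),len(P),(1e3*s.fun).round(1))
# stem silhouette by gradient of grey rows, and grey profile along stem
g=cv2.cvtColor(d["img"],cv2.COLOR_RGB2GRAY); u0=int(proj(d,[.4645,.042,zt])[0])
for r in range(248,286,3): print(r,u0-14,g[r,u0-14:u0+18])
c=u0+2
print("profile",[(r,int(g[r,c-1:c+3].mean())) for r in range(244,292)])
for z,lab in((zt,"tip"),(zt+.017,"band lo"),(zt+.02,"band hi"),(zt+.052,"collar")):
    print(lab,proj(d,[.4635,.0416+.004,z]).round(1),proj(d,[.4635,.0426+.004,z]).round(1))
E
python3 fine.py a .0663
```

```text
hole [0.4636 0.0415] free r [0.4636 0.0415 0.009 ] 33 [-0.5 -0.  -0.   0.1  0.4  0.3  0.2 -0.1 -0.2 -0.1  0.1 -0.1 -0.1  0.3
  0.1 -0.  -0.1 -0.2 -0.   0.   0.2 -0.1  0.3 -0.   0.  -0.1 -0.2 -0.2
 -0.1 -0.   0.2  0.1  0.2]
248 299 [ 49  80 105 122 121 109  99  94  92  95  95  96  95  97  96  96 101  97
  95  94  93  95  97  86  64  37  27  27  40  51  53  57]
251 299 [ 21  11  17  30  48  74  97 111 115 116 115 115 112 108  98 100  99 101
  93  82  65  49  39  25  17  23  27  42  49  53  52  56]
254 299 [24 23 24 18 15 15 13 14 20 21 28 34 41 46 53 57 55 50 48 40 33 24 19 26
 32 44 44 44 46 47 56 57]
257 299 [ 39  38  38  38  36  31  30  21  26  46  70  84  98 106 107 107 106 105
 106 102  92  82  70  58  46  44  38  44  49  55  59  57]
260 299 [ 49  45  37  39  36  42  46  58  72  93 107 110 110 111 109 108 112 107
 105 105 106 100  94  75  54  44  50  54  54  57  56  58]
263 299 [ 54  52  50  47  46  43  38  54  76 101 107 104 109 109 108 110 104 106
 106 105 107 105  96  90  70  58  59  55  55  57  56  58]
266 299 [56 59 59 57 59 53 55 62 73 87 94 83 65 47 42 42 34 41 51 56 66 74 
[... 871 characters left out ...]
le [(244, 149), (245, 120), (246, 102), (247, 97), (248, 97), (249, 96), (250, 99), (251, 98), (252, 77), (253, 52), (254, 52), (255, 76), (256, 97), (257, 106), (258, 109), (259, 108), (260, 108), (261, 110), (262, 109), (263, 106), (264, 99), (265, 74), (266, 42), (267, 42), (268, 75), (269, 99), (270, 107), (271, 110), (272, 109), (273, 108), (274, 109), (275, 108), (276, 110), (277, 109), (278, 109), (279, 109), (280, 108), (281, 108), (282, 108), (283, 103), (284, 98), (285, 94), (286, 100), (287, 116), (288, 142), (289, 161), (290, 164), (291, 150)]
tip [311.9 254.5] [311.9 252.8]
band lo [311.7 265.8] [311.7 264. ]
band hi [311.6 268. ] [311.6 266.2]
collar [311.1 295.8] [311.1 293.7]
```

The hole is at (0.4636,0.0415). The stem is at x≈0.4651, y≈0.0417, so I correct x by −1.5 mm and re-check.

Emit:
step_arm(targets=[{"travel": [-0.0015, 0, 0], "angular": [0, 0, 0], "gripper": 0.1}, {"travel": [-0.0025, 0, 0], "angular": [0, 0, 0], "gripper": 0.1}, {"travel": [-0.0025, 0, 0], "angular": [0, 0, 0], "gripper": 0.1}, {"travel": [-0.0025, 0, 0], "angular": [0, 0, 0], "gripper": 0.1}, {"travel": [-0.0025, 0, 0], "angular": [0, 0, 0], "gripper": 0.1}])

```text
t: 22.05
tool_pos: [0.4626, 0.0431, 0.1322]
tool_rot: [2.222, 2.221, 0.0]
contact_force: [-0.2, 0.1, -0.5]
opening: 0.0167
grip_force: 39.1
```

```bash
python3 rel.py b | head -4
cat > f2.py <<'E'
from h import *
import sys,pickle
exec(open("fine.py").read().split("# stem")[0])
T=ctrl.get_obs()["tool_pos"]; print("T",T)
g=cv2.GaussianBlur(cv2.cvtColor(d["img"],cv2.COLOR_RGB2GRAY),(0,0),.7).astype(float)
for r in range(*map(int,sys.argv[3:6])):
    # invert row to z along stem front line y=.0455
    zs=np.linspace(zt,zt+.056,400); k=np.argmin([abs(proj(d,[.4636,.0455,z])[1]-r) for z in zs]); z=zs[k]
    c=proj(d,[.4636,.0415,z])[0]; u0=int(c); gr=np.abs(np.gradient(g[r,u0-16:u0+17]))
    l=np.argmax(gr[5:15])+5; rr=np.argmax(gr[18:28])+18
    q=lambda i:i+0.5*(gr[i-1]-gr[i+1])/(gr[i-1]-2*gr[i]+gr[i+1]-1e-9)
    mid=u0-16+(q(l)+q(rr))/2; dep=(d["R"]@np.array([.4636,.0415,z])+d["t"])[2]
    print(r,"z",round(z,4),"width mm",round((q(rr)-q(l))*dep/d["fx"]*1e3,1),"dx mm",round((mid-c)*dep/d["fx"]*1e3,2))
c=int(proj(d,[.4636,.0455,zt+.0185])[0])
v0=int(proj(d,[.4636,.0455,zt+.0185])[1]); print("profile",[(r,int(g[r,c-1:c+2].mean())) for r in range(v0-16,v0+10)])
for z,lab in((zt,"tip"),(zt+.017,"band lo"),(zt+.02,"band hi")): print(lab,[proj(d,[.4636,y+.004,z])[1].round(1) for y in (.0405,.0415,.0425)])
E
python3 f2.py b .0663 258 286 3
```

```text
[0.46263442 0.04309975 0.13217548] [-0.18209572  0.62856512  0.29627374] 0.01668013982003325
outer (240, 219, 257, 87) [381.1 262.8] [ 50.3 289.7] [0.503 0.034 0.048]
hole (458, 272, 28, 27) [471.4 284.7] [25.8 27.6] [0.5589 0.0197 0.048 ]
tip px pred 313.9513066855854 258.90003830394863
hole [0.4636 0.0415] free r [0.4636 0.0418 0.0087] 33 [-0.4 -0.6 -0.4 -0.3  0.   0.2 -0.2 -0.2  0.2  0.3  0.1 -0.2  0.1 -0.1
 -0.3  0.3  0.1  0.1  0.2  0.3 -0.1  0.2  0.  -0.2 -0.2 -0.3 -0.5 -0.5
 -0.4 -0.1  0.1 -0.  -0. ]
T [0.46263442 0.04309975 0.13217548]
258 z 0.0708 width mm 7.0 dx mm -0.63
261 z 0.0753 width mm 8.2 dx mm -0.48
264 z 0.0796 width mm 8.1 dx mm -0.47
267 z 0.0838 width mm 5.2 dx mm -0.33
270 z 0.0879 width mm 5.4 dx mm -0.5
273 z 0.0918 width mm 6.9 dx mm -0.43
276 z 0.0956 width mm 7.0 dx mm -0.55
279 z 0.0993 width mm 7.6 dx mm -0.49
282 z 0.1028 width mm 7.2 dx mm -0.48
285 z 0.1062 width mm 7.7 dx mm -0.43
profile [(251, 104), (252, 102), (253, 85), (254, 71), (255, 79), (256, 95), (257, 105), (258, 109), (259, 109), (260, 109), (261, 110), (262, 110), (263, 107), (264, 95), (265, 71), (266, 47), (267, 49), (268, 74), (269, 95), (270, 106), (271, 109), (272, 109), (273, 109), (274, 109), (275, 109), (276, 109)]
tip [np.float64(256.9), np.float64(255.2), np.float64(253.5)]
band lo [np.float64(268.4), np.float64(266.6), np.float64(264.7)]
band hi [np.float64(270.6), np.float64(268.8), np.float64(266.9)]
```

Emit:
step_arm(targets=[{"travel": [0.0008, -0.0007, 0], "angular": [0, 0, 0], "gripper": 0.1}, {"travel": [0.0008, -0.0007, -0.008], "angular": [0, 0, 0], "gripper": 0.1}, {"travel": [0.0008, -0.0007, -0.016], "angular": [0, 0, 0], "gripper": 0.1}, {"travel": [0.0008, -0.0007, -0.024], "angular": [0, 0, 0], "gripper": 0.1}, {"travel": [0.0008, -0.0007, -0.032], "angular": [0, 0, 0], "gripper": 0.1}, {"travel": [0.0008, -0.0007, -0.04], "angular": [0, 0, 0], "gripper": 0.1}, {"travel": [0.0008, -0.0007, -0.047], "angular": [0, 0, 0], "gripper": 0.1}, {"travel": [0.0008, -0.0007, -0.05], "angular": [0, 0, 0], "gripper": 0.1}, {"travel": [0.0008, -0.0007, -0.05], "angular": [0, 0, 0], "gripper": 0.1}, {"travel": [0.0008, -0.0007, -0.05], "angular": [0, 0, 0], "gripper": 0.1}])

```text
t: 23.25
tool_pos: [0.4632, 0.0427, 0.1023]
tool_rot: [2.222, 2.221, 0.0]
contact_force: [-0.3, 0.2, 0.1]
opening: 0.0172
grip_force: 39.1
```

```bash
python3 rel.py c
python3 - <<'E'
from h import *
import pickle
d=pickle.load(open("r_c.pkl","rb")); s=cam("side","sidec.png"); pickle.dump(s,open("sidec.pkl","wb"))
u,v=proj(s,[.4636,.0415,.05]).astype(int)
a=cv2.resize(s["img"][v-30:v+20,u-25:u+25,::-1],(400,400),interpolation=cv2.INTER_CUBIC)
b=cv2.resize(d["img"][220:320,265:365,::-1],(400,400),interpolation=cv2.INTER_CUBIC)
cv2.imwrite("pics/cc.png",np.hstack([a,b])); print(u-25,v-30)
E
```

```text
[0.46332431 0.04267051 0.10247896] [-0.44102361  0.23684073 -1.58398941] 0.016924562362129667
outer (228, 232, 291, 98) [390.8 281.9] [ 56.3 332.2] [0.5042 0.0341 0.048 ]
hole (475, 292, 33, 30) [490.7 306.8] [28.7 31.9] [0.5591 0.0194 0.048 ]
tip px pred 313.8397433750682 258.8717090487683
198 aa9 aa9 aa9 aa9 aa9 aa9 aa9 aa9 aa9 aa8 998 776 666 665 665 665 665 776 998 ccb eee ffe fff fff fff
202 aa9 aa9 aa9 aa9 aa9 aa9 aa9 aa9 aa9 aa9 aa9 aa9 aa9 ffe ffe eec bba 887 676 665 665 665 776 888 ccb
206 aa9 aa9 aa9 aa9 aa9 aa9 aa9 aa9 aa9 aa9 aa9 aa9 aa9 ffe ffe ffe ffe ffe ffe ffe eec bba 887 776 665
210 aa9 aa9 aa9 aa9 aa9 aa9 aa9 aa9 aa9 aa9 aa9 aa9 aa9 ffe ffe ffe ffe ffe ffe ffe ffe ffe ffe ffe ffe
214 aa9 aa9 aa9 aa9 aa9 aa9 aa9 aa9 aa9 aa9 aa9 aa9 aa8 ffe ffe ffe ffe ffe ffe ffe ffe ffe ffe ffe ffe
218 aa9 aa9 aa9 aa9 aa9 aa9 aa9 aa9 998 776 544 222 221 333 554 998 edc ffe ffe ffe ffe ffe ffe ffe ffe
222 aa9 aa9 aa9 aa9 aa9 aa9 a98 665 111 211 500 610 710 811 810 411 111 555 ccb ffe ffe ffe ffe ffe ffe
226 aa9 aa9 aa9 aa9 aa9 998 322 400 811 910 900 800 a10 e11 e21 e10 d11 900 222 
[... 1099 characters left out ...]
 125 111 000 443 766 765 333 111 611 136 137 137 137 137 137 136 136
274 147 137 148 147 137 137 137 137 135 511 201 765 776 766 665 600 413 137 147 137 137 147 137 137 137
278 147 147 137 147 137 137 137 137 136 124 612 766 766 766 665 512 125 137 137 137 137 137 147 137 137
282 899 568 137 137 137 137 137 137 147 136 124 766 765 765 665 125 137 137 137 137 147 137 137 137 137
286 bba 788 137 137 137 137 147 137 137 137 446 666 666 666 665 456 137 137 147 137 147 137 137 137 137
290 bba bba aaa 899 678 357 237 137 247 665 888 aa9 aa9 aa9 aa9 998 665 347 137 137 147 137 136 137 137
294 bba bba bba 887 887 887 766 722 766 aa9 885 760 750 750 760 885 aa9 666 136 124 345 346 345 137 137
334 178
```

View pics/cc.png

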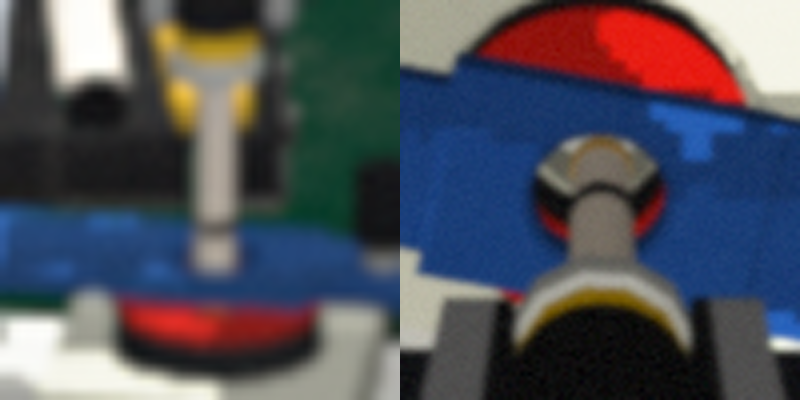

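The side view shows the stem inside the hole with the band still just above the arm. The wrist view shows the stem centred in the hole across x (crop column 602 against 600). I lower the last 5.5 mm and measure again.

Emit:
step_arm(targets=[{"travel": [0, 0, -0.003], "angular": [0, 0, 0], "gripper": 0.1}, {"travel": [0, 0, -0.006], "angular": [0, 0, 0], "gripper": 0.1}, {"travel": [0, 0, -0.0092], "angular": [0, 0, 0], "gripper": 0.1}, {"travel": [0, 0, -0.0092], "angular": [0, 0, 0], "gripper": 0.1}, {"travel": [0, 0, -0.0092], "angular": [0, 0, 0], "gripper": 0.1}, {"travel": [0, 0, -0.0092], "angular": [0, 0, 0], "gripper": 0.1}, {"travel": [0, 0, -0.0092], "angular": [0, 0, 0], "gripper": 0.1}])

```text
t: 24.2
tool_pos: [0.4632, 0.0427, 0.0968]
tool_rot: [2.222, 2.221, 0.0]
contact_force: [-0.8, -0.7, -1.7]
opening: 0.0169
grip_force: 39.1
```

```bash
python3 rel.py d | head -4; python3 f2.py d .031 268 288 3
python3 - <<'E'
from h import *
import pickle
for n in("scene","side"):
    d=cam(n); pickle.dump(d,open(n+"_d.pkl","wb")); g=cv2.cvtColor(d["img"],cv2.COLOR_RGB2GRAY)
    T=np.array([.4636,.0415,.0])
    u,v=proj(d,[.4636,.0415,.06]).astype(int)
    print(n,"rows for front-surface z .068,.051,.048:",[proj(d,[.4636,.0455,z])[1].round(1) for z in(.083,.068,.051,.048)], "hole back/ctr/front rows",[proj(d,[.4636,y,.048])[1].round(1) for y in(.0325,.0415,.0505)])
    for r in range(v-12,v+18): print(r,[("%x%x%x"%tuple(x//16)) for x in d["img"][r,u-9:u+10]][::1 if n=="side" else 1])
E
```

```text
[0.46315522 0.04269491 0.09673345] [-0.07553771 -0.06130794 -0.84483262] 0.01700367216571185
outer (227, 235, 298, 101) [393.8 286.3] [ 57.7 341.3] [0.5045 0.0342 0.048 ]
hole (480, 297, 33, 31) [495.8 312.1] [29.6 32.5] [0.5592 0.0193 0.048 ]
tip px pred 313.91689943225083 258.86541044349354
hole [0.4637 0.0417] free r [0.4637 0.0417 0.009 ] 33 [-0.4 -0.  -0.1  0.1 -0.2  0.1  0.1  0.2  0.1 -0.1 -0.1  0.   0.2 -0.1
  0.2  0.   0.1  0.  -0.   0.  -0.2  0.2 -0.  -0.1 -0.2  0.1 -0.2 -0.2
 -0.3 -0.   0.2  0.1  0.3]
T [0.46315522 0.04269491 0.09673345]
268 z 0.0509 width mm 7.1 dx mm 0.05
271 z 0.0549 width mm 8.4 dx mm -1.05
274 z 0.0586 width mm 7.7 dx mm 0.1
277 z 0.0624 width mm 7.5 dx mm 0.02
280 z 0.0659 width mm 7.5 dx mm 0.11
283 z 0.0693 width mm 7.9 dx mm 0.2
286 z 0.0727 width mm 8.5 dx mm 0.22
profile [(250, 50), (251, 51), (252, 50), (253, 51), (254, 51), (255, 50), (256, 55), (257, 72), (258, 94), (259, 106), (260, 109), (261, 109), (262, 109), (263, 106), (264, 94), (265, 70), (266, 47), (267, 48), (268, 73), (269, 95), (270, 106), (271, 110), (272, 110), (273, 110), (274, 
[... 8204 characters left out ...]
6', '236']
215 ['634', '535', '535', '535', '535', '535', '535', '435', '435', '446', '446', '446', '446', '336', '336', '336', '336', '336', '236']
216 ['822', '923', '923', '923', '923', '923', '923', '834', '834', '745', '745', '745', '645', '634', '634', '634', '534', '535', '535']
217 ['911', 'b22', 'c22', 'c22', 'c22', 'c22', 'c22', 'c22', 'b33', 'a33', 'a33', '933', '833', '723', '822', '822', '723', '723', '723']
218 ['711', '921', 'b22', 'c22', 'd22', 'd22', 'd22', 'd22', 'c22', 'c22', 'b22', 'a22', '822', '821', '811', '811', '821', '811', '811']
219 ['411', '611', '821', '922', 'a22', 'b22', 'b22', 'c22', 'c22', 'c22', 'b21', '921', '811', '811', '811', '811', '811', '811', '711']
```

All views agree. The stem is within about 0.2 mm of the hole centre in x, and in y it matches to the measurement accuracy. The band's lower edge is level with the arm's top within about 0.6 mm, and there is no contact force, so I hand in.

```bash
python3 -c "
from station import ctrl
print(ctrl.finish_job())"
```

```text
the job is handed in; nothing more can be done
None
```

The job is handed in at about 24 s: the ring is seated red face up, the guide arm is home against its stop, and the probe is held still and centred in the guide hole, with the band's lower edge level with the arm's top face to about 0.6 mm by the cameras.

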